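# Lever open the sharpening-stone cases and set out the honing oil

## Task

Get the bench ready for honing: some of the three wooden stone cases still have their tight lids on, so lever each of these lids loose with the pry bar (bar tip in the slot at the end of the case, slot sill as the fulcrum; do not take hold of a lid before it has been levered up), and lay the loosened lids flat on the cork mat, stacked if you like. When all the lids are on the mat, pull up the push-pull cap of the oil bottle until it is fully open. Leave the pry bar lying in the shallow wooden tray, and do not knock over the glass bottle.

Things in the scene. Friction and masses are not known exactly. Their poses are not given: they have to be found in the camera images.
- case0: Sharpening-stone case of medium-brown wood, fixed to the bench, 120 mm long (its x), 58 mm wide (y), walls 70 mm high. Origin at the centre of its underside, z up. The end at its -x side, towards the robot, has a slot for the pry bar. A grey stone lies inside, 15 to 18 mm below the wall tops. Always present, but it may have no lid at the start (already open).
- case1: Second case, like case0. How the lids of all cases hold: two sprung catches hold the lid with about 40 N. Raising its slot end with the bar (tip of the bar rising about 10 mm, bar turned 20 to 25 degrees, about 10 N on the handle) hinges it on its far edge until it snaps over the catches. It then stays ajar, its centre 5 mm or more higher than shut; if less, lever again.
- case2: Third case, like case0. A lid left ajar by the bar comes off with a light upward pull on its long sides; one that leans to a side is still held by one catch: lever it again. Pressed down hard it would snap shut again.
- case0_slot (a point): Centre of the slot in the -x end wall of case0, on the wall's outer face, 65.5 mm above the bench; axes of the case. Slot 30 mm wide, 9 mm high, open above but covered by the lid; wall 6 mm thick. Its sill, 61 mm above the bench, is the fulcrum. Behind is empty space under the lid: the bar can go in 41 mm from the outer face before it meets the lid's plug.
- case1_slot (a point): Centre of the slot in the -x end wall of case1, on the wall's outer face, 65.5 mm above the bench; axes of the case. Slot 30 mm wide, 9 mm high, open above but covered by the lid; wall 6 mm thick. Its sill, 61 mm above the bench, is the fulcrum. Behind is empty space under the lid: the bar can go in 41 mm from the outer face before it meets the lid's plug.
- case2_slot (a point): Centre of the slot in the -x end wall of case2, on the wall's outer face, 65.5 mm above the bench; axes of the case. Slot 30 mm wide, 9 mm high, open above but covered by the lid; wall 6 mm thick. Its sill, 61 mm above the bench, is the fulcrum. Behind is empty space under the lid: the bar can go in 41 mm from the outer face before it meets the lid's plug.
- lid0_centre (a point): Centre of the slab of case0's lid: dark wood, slab 120 x 62 x 14 mm (x, y, z), axes of its case when shut, then 77 mm above the bench; it overhangs the case's sides by 2 mm. A plug 68 x 37 mm with a 44 mm wide bead reaches 9 mm below the slab, 41 mm or more from the slot end. Loose, 0.12 kg. Standing on its plug on the mat: 16 mm above it. None if absent.
- lid1_centre (a point): Centre of the slab of case1's lid: dark wood, slab 120 x 62 x 14 mm (x, y, z), axes of its case when shut, then 77 mm above the bench; it overhangs the case's sides by 2 mm. A plug 68 x 37 mm with a 44 mm wide bead reaches 9 mm below the slab, 41 mm or more from the slot end. Loose, 0.12 kg. Standing on its plug on the mat: 16 mm above it. None if absent.
- lid2_centre (a point): Centre of the slab of case2's lid: dark wood, slab 120 x 62 x 14 mm (x, y, z), axes of its case when shut, then 77 mm above the bench; it overhangs the case's sides by 2 mm. A plug 68 x 37 mm with a 44 mm wide bead reaches 9 mm below the slab, 41 mm or more from the slot end. Loose, 0.12 kg. Standing on its plug on the mat: 16 mm above it. None if absent.
- bar_grip (a point): Point to hold on the pry bar's handle: on its axis, 5 mm above the underside. Loose, straight, 180 mm long, 0.2 kg: flat steel blade 100 x 18 x 6 mm, then wooden handle 80 x 20 x 10 mm with the same flat underside. x axis towards the tip; z up when it lies on its underside. The tip is 120 mm to +x, the handle's end 60 mm to -x of this point; the centre of mass 16 mm to +x.
- bar_tip (a point): The end of the pry bar's blade, at half its thickness (3 mm above the underside); same axes as bar_grip.
- mat_top (a point): Centre of the upper face of the cork mat, fixed on the bench, 180 mm (x) x 200 mm (y), 4 mm thick. The lids go here.
- tray_in (a point): Centre of the inner floor (5 mm above the bench) of the shallow wooden tray, fixed, outside 230 mm (x) x 85 mm (y) x 18 mm high, walls 5 mm. The pry bar goes here, lengthwise along x.
- cap_grip (a point): Middle of the black push-pull cap on top of the white oil bottle, on its axis: cap 22 mm in diameter, 24 mm high (from 13 mm below to 11 mm above this point; its lowest 3 mm are a collar 25 mm wide). The bottle (52 mm wide, 124 mm high with its shoulder) is held fast in a 75 mm square wooden block; this point is 141 mm above the bench when the cap is shut.
- cap (a joint): How far the cap has been pulled up (m): about 0 shut, 0.012 fully open, where it stops; it slides straight up with about 8 N and stays where it is left.
- glass_bottle_mid (a point): Middle of a loose green glass bottle 60 mm in diameter and 200 mm high that stands beyond the cases; a bystander that must not be knocked over.
There are look-alikes about, which are no part of the job. Leave any turquoise look-alike of the part that bears lid0_centre alone.

How it is judged:
On the way, in this order (a step that is already met when the one before it is completed fails the run):
1. every lid has been levered off and lies flat on the cork mat (x of lid0_centre in the frame of mat_top between -0.09 and 0.09 m and y of lid0_centre in the frame of mat_top between -0.1 and 0.1 m and z of each of lid0_centre, lid1_centre, lid2_centre in the frame of mat_top below 0.085 m and (angle between lid0_centre's own z axis and vertical below 0.2 rad or angle between lid0_centre's own z axis and vertical above 2.94 rad) and contact force between the fingers and lid0 below 0.5 N and x of lid1_centre in the frame of mat_top between -0.09 and 0.09 m and y of lid1_centre in the frame of mat_top between -0.1 and 0.1 m and (angle between lid1_centre's own z axis and vertical below 0.2 rad or angle between lid1_centre's own z axis and vertical above 2.94 rad) and contact force between the fingers and lid1 below 0.5 N and x of lid2_centre in the frame of mat_top between -0.09 and 0.09 m and y of lid2_centre in the frame of mat_top between -0.1 and 0.1 m and (angle between lid2_centre's own z axis and vertical below 0.2 rad or angle between lid2_centre's own z axis and vertical above 2.94 rad) and contact force between the fingers and lid2 below 0.5 N), for 0.2 s.
2. the oil bottle's cap is pulled fully up (value of joint cap above 0.009 m), for 0.2 s.
At the end, for the whole second after the job is handed in: Every lid present lies flat (0.2 rad, either way up), at rest, its centre over the cork mat, alone or stacked; the oil cap is up by over 9 of its 12 mm; the pry bar lies at rest wholly within the tray, grip point and tip under 25 mm above its floor (all of step 1 and linear speed of each of lid0, lid1, lid2, bar below 0.02 m/s and x of bar_grip in the frame of tray_in between -0.115 and 0.115 m and y of bar_grip in the frame of tray_in between -0.0425 and 0.0425 m and x of bar_tip in the frame of tray_in between -0.115 and 0.115 m and y of bar_tip in the frame of tray_in between -0.0425 and 0.0425 m and z of each of bar_grip, bar_tip in the frame of tray_in below 0.025 m and value of joint cap above 0.009 m); the robot touches nothing.
It fails at once if the fingers take hold of lid 0 while it is still shut tight (contact force between the fingers and lid0 above 8 N and horizontal distance between lid0_centre and case0 below 0.02 m and z of lid0_centre in the frame of case0 below 0.0795 m).
It fails at once if the fingers take hold of lid 1 while it is still shut tight (contact force between the fingers and lid1 above 8 N and horizontal distance between lid1_centre and case1 below 0.02 m and z of lid1_centre in the frame of case1 below 0.0795 m).
It fails at once if the fingers take hold of lid 2 while it is still shut tight (contact force between the fingers and lid2 above 8 N and horizontal distance between lid2_centre and case2 below 0.02 m and z of lid2_centre in the frame of case2 below 0.0795 m).
It fails at once if the glass bottle is knocked over (angle between glass_bottle_mid's own z axis and vertical above 0.6 rad).
Of lid0, lid1, lid2 only 2 to 3 are there at a start; the rules pass over those that are not, and their reading is None.
At some moment in a run one of bar may be knocked a few centimetres aside while the robot is not near it.
Once in a run the grip may slacken for a moment while it holds something.
It also fails if it takes over 210 s, if anything falls off the work surface, if the arm or the gripper's body presses on something with over 40 N, if the wrist force passes 120 N, or if a joint passes its speed limit or range.

## Robot

A 6-joint arm with a two-finger parallel gripper is mounted at the origin on the work surface. World frame = base frame: x ahead of the robot, y to its left, z up, the work surface at z = 0. Lengths are in m, angles in rad, forces in N, time in s.
With the tool pointing down it reaches from about 0.3 to 0.875 m from the base axis. Payload 6.4 kg.
Tool frame: the origin (TCP) lies midway between the tips of the shut fingers; the grasp point (between the pads) lies 19 mm behind it; z points along the fingers, y is the line along which they close (so a half turn about z gives the same grasp; the last joint's range is limited). The gripper opens to 85 mm and grips with 20 to 120 N. Pads are 22 mm wide; open, the fingers measure 114 mm over their backs; the gripper's body (76 mm by 85 mm) begins 54 mm behind the grasp point. The pads swing forward as they close: fully open they stand 13 mm farther back than shut.
Start: joints at [1.038, 0.181, 1.607, -0, 1.354, -0.206], TCP at [0.185, 0.545, 0.231] pointing down, gripper open.
Joint ranges: [-2.99, 2.99], [-0.89, 2.07], [0.3, 2.58], [-1.14, 4.28], [0, 2.63], [-3.12, 3.12]. Speed limits (rad/s): [2.57, 2.57, 3.01, 3.14, 3.14, 3.14].

## Interface

Orientations are given as a unit quaternion [w, x, y, z].
In Python, from bench import ctrl gives the robot as it stands.
- The arm moves only by the tool send_rows, never from a script. Its argument "motion" is a list of rows, each a list of 7 numbers: the turn, a rotation vector about the tool's x, y, z in degrees, then the shift along the tool's x, y, z in mm, then the closure, from -1 (fully open) to 1 (shut). In form: [[rx, ry, rz, tx, ty, tz, grip], ...]. A call has exactly 10 rows; each row shifts and turns the commanded pose from where the row before left it, along the tool's axes as they then stand; what a row does not reach is not made up. A row lasts 1/10 s, in which the tool goes at most 50 mm and 8.59 degrees, less where a joint would pass 70% of its speed; a pose out of reach is approached as far as the arm can. A call is refused whole if a number of a shift passes 50 or a number of a turn 8.59, either way. A call with a gripper value outside its range is refused whole. The fingers move at their own pace and stop on an object; the grip force is fixed at half the most. Time passes only in rows, so rows that do not move let the fingers close, or fill a call up. It gives the time, the measured TCP pose, the force, the opening and the grip force at its end, in the units of the state.
- ctrl.get_obs(): the state, without advancing time (a new reading comes with each control period).
- ctrl.camera(name): name is "side" or "top" or "wrist"; returns a dict with "color" (400x640x3 uint8, red, green, blue), "z_map" (400x640 float32, m along the optical axis (not along the pixel's ray), 0 where there is no reading), "mtx" (3x3 intrinsics, pixels), "extrinsics" (4x4, takes a point from camera to world coordinates); the wrist camera has in their place "hand_eye" (4x4, takes a point from camera to tool coordinates, whose origin is the TCP and whose axes are the flange's). Camera axes: x right, y down, z forward; pixel columns grow to the right and rows downward; lengths in m; the calibration is good to about 2 mm. A picture is of the moment at which its call begins: read the wrist's pose just before it.
- ctrl.hand_in(): hands the job in; it is judged then, once.
The state is a dict: "time_s": time; "q": joint angles; "dq": joint speeds; "joint_efforts": joint torques, N m; "eef_pos": TCP position; "eef_rot": TCP orientation; "wrist_force": force on the tool from outside, world axes, zero at the start; "torque": the same for the moment, N m; "opening": opening from 0.0 (shut) to 1.0 (fully open); "grasp_force": force on a finger pad.
Only numpy, scipy, OpenCV 4.12 (cv2) and the standard library are available. Lean on these libraries where they do the work, as an engineer would, in place of code of your own. Each camera call takes 0.05 s, during which the arm holds its last target. There are 200 camera calls.

## Working session

There is one attempt and no reset: what is moved stays moved. The work goes in short steps, Python scripts to look and compute and a tool call to move; the robot and the scene stay as the last step left them, time stands still between calls to the robot, and variables do not carry over. Pictures are saved under pics/ and viewed, at most 14 in all, crops included, and the job is handed in when it is done.

Besides the shell and the picture viewer there is one more tool, called after "Emit:" as name(argument=value, ...), one argument or row to a line, values as JSON. send_rows: Moves the arm, as the interface text tells. Its arguments: {"type":"object","properties":{"motion":{"type":"array","items":{"type":"array","items":{"type":"number"}}}},"required":["motion"]}

```bash
ls; mkdir -p pics; python3 - <<'E'
from bench import ctrl
import cv2,numpy as np
o=ctrl.get_obs(); print({k:np.round(v,3) for k,v in o.items()})
for n in ("top","side"):
    c=ctrl.camera(n); cv2.imwrite(f"pics/{n}0.png",c["color"][...,::-1]); np.savez(f"{n}0.npz",**c)
    print(n,np.round(c["mtx"],1).tolist(),np.round(c["extrinsics"],3).tolist())
E
```

```text
pics
{'time_s': np.float64(0.0), 'q': array([ 1.038,  0.182,  1.608,  0.   ,  1.354, -0.206]), 'dq': array([-0.001, -0.001,  0.001,  0.   ,  0.   ,  0.001]), 'joint_efforts': array([ 0.0000e+00, -4.4489e+01, -3.5133e+01, -0.0000e+00,  9.0000e-03,
       -0.0000e+00]), 'eef_pos': array([0.184, 0.544, 0.23 ]), 'eef_rot': array([-0.   ,  0.163,  0.987, -0.001]), 'wrist_force': array([ 0.324, -0.692, -0.161]), 'torque': array([ 0.008, -0.036, -0.021]), 'grasp_force': np.float64(0.0), 'opening': np.float64(0.995)}
top [[391.6, 0.0, 322.5], [0.0, 391.6, 199.3], [0.0, 0.0, 1.0]] [[0.011, -0.982, 0.186, 0.336], [-1.0, -0.009, 0.014, -0.11], [-0.012, -0.186, -0.982, 1.246], [0.0, 0.0, 0.0, 1.0]]
side [[421.7, 0.0, 308.8], [0.0, 421.7, 199.1], [0.0, 0.0, 1.0]] [[-0.957, -0.202, 0.21, 0.326], [-0.291, 0.679, -0.674, 0.654], [-0.007, -0.706, -0.708, 0.892], [0.0, 0.0, 0.0, 1.0]]
```

View pics/top0.png

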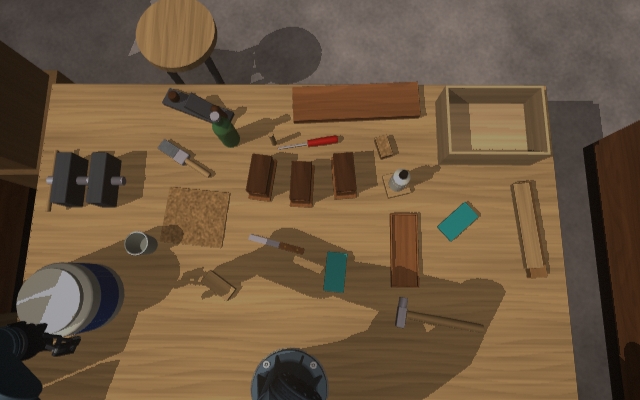

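View pics/side0.png

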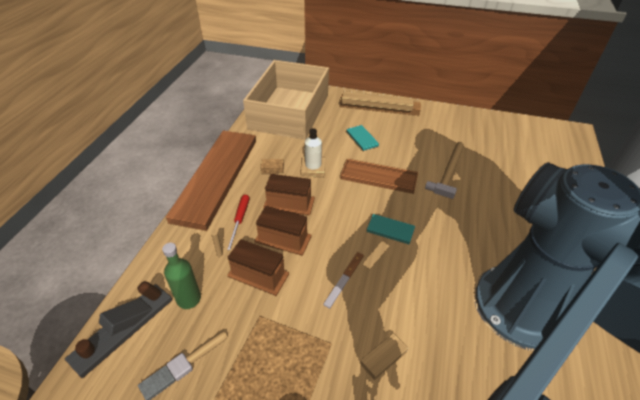

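Top view: the pry bar candidates are:
- (276,243): steel blade to the left, wooden handle to the right, about 180 mm long
- (315,142): red screwdriver
- (185,157): scraper or brush
- (440,315): hammer

I choose (276,243). The dark lids are on the cases at (261,176), (301,184) and (343,176). The look-alikes are turquoise slabs at (335,272) and (458,221), which I leave alone. The tray is at (404,249) and not the flat board at (357,102). The mat is at (196,217) and the oil bottle at (399,180).

```bash
cat > h.py <<'E'
import numpy as np,cv2
from scipy.spatial.transform import Rotation as R
from bench import ctrl
def pose():
    o=ctrl.get_obs(); T=np.eye(4); q=o["eef_rot"]
    T[:3,:3]=R.from_quat([q[1],q[2],q[3],q[0]]).as_matrix(); T[:3,3]=o["eef_pos"]; return T,o
def shot(n):
    T,o=pose(); c=ctrl.camera(n)
    c["E"]=T@c["hand_eye"] if n=="wrist" else c["extrinsics"]; return c
def cloud(c):
    z=c["z_map"]; v,u=np.mgrid[:z.shape[0],:z.shape[1]]; K=c["mtx"]; E=c.get("E",c.get("extrinsics"))
    p=np.stack([(u-K[0,2])/K[0,0]*z,(v-K[1,2])/K[1,1]*z,z],-1)@E[:3,:3].T+E[:3,3]
    p[z<=0]=np.nan; return p
def ray(c,uv,h):
    K=c["mtx"];E=c.get("E",c.get("extrinsics")); d=E[:3,:3]@np.array([(uv[0]-K[0,2])/K[0,0],(uv[1]-K[1,2])/K[1,1],1]); o=E[:3,3]
    return o+d*(h-o[2])/d[2]
def rect(pts):
    (cx,cy),(w,h),a=cv2.minAreaRect((pts[:,:2]*1000).astype(np.float32))
    if w<h: w,h,a=h,w,a+90
    a=(a+90)%180-90
    return np.round([cx,cy,w,h,a],1)   # mm, mm, long, short, yaw of long axis deg
def blobs(m,p,amin=100):
    n,l,s,_=cv2.connectedComponentsWithStats(m.astype(np.uint8))
    for i in range(1,n):
        if s[i,4]>=amin:
            q=p[l==i]; print("px",s[i,:2]+s[i,2:4]//2,"n",s[i,4],"z",np.round(np.nanmedian(q[:,2])*1000,1),np.round(np.nanpercentile(q[:,2],[5,95])*1000,1),rect(q))
E
python3 - <<'E'
from h import *
c=dict(np.load("top0.npz")); p=cloud(c); x,y,z=p[...,0],p[...,1],p[...,2]
rgb=c["color"].astype(int); hsv=cv2.cvtColor(c["color"],cv2.COLOR_RGB2HSV)
box=lambda u0,v0,u1,v1:(np.add.outer(np.arange(400),np.zeros(640,int))>=v0)&(np.add.outer(np.arange(400),np.zeros(640,int))<v1)&(np.arange(640)>=u0)&(np.arange(640)<u1)
print("lids");blobs((z>.072)&(z<.11)&box(235,140,365,215),p)
print("cases");blobs((z>.04)&(z<.072)&box(235,140,365,215),p,20)
print("tray");blobs((z>.010)&(z<.03)&box(380,205,430,295),p)
print("bar");blobs((z>.0025)&(z<.03)&box(242,225,312,262),p,60)
print("cap");blobs((z>.125)&(z<.2)&box(370,150,430,205),p,15)
print("glass");blobs((z>.05)&box(200,100,245,150),p,30)
# mat: reading heights and colour
print("mat",[np.round(z[v,u]*1000,1) for u,v in ((196,217),(180,200),(215,235),(240,200))], hsv[217,196],hsv[260,380])
blobs((z>.002)&(z<.008)&box(155,180,240,255),p,300)
print("traycen z",z[249,404])
s=c["color"][130:300,150:440]; cv2.imwrite("pics/crop.png",cv2.resize(s,None,fx=2.7,fy=2.7,interpolation=2)[...,::-1])
E
```

```text
lids
px [345 172] n 784 z 84.4 [80.3 87.8] [ 644.5 -159.4  120.6   62.2    5.4]
px [259 174] n 796 z 84.2 [80.  87.8] [637.2 103.9 121.   63.7  -7.6]
px [300 181] n 789 z 84.4 [80.4 87.9] [616.8 -25.1 121.1  62.4  -2.1]
cases
px [260 177] n 80 z 52.7 [42.1 65.4] [624.1  81.2 131.6  49.5 -31.9]
px [345 192] n 39 z 54.6 [41.4 67.1] [ 585.1 -163.5   56.     6.    89.4]
px [300 201] n 38 z 55.8 [40.2 66.2] [557.4 -23.4  56.3   2.8  87.1]
tray
px [404 250] n 395 z 17.8 [11.4 22.2] [ 4.128e+02 -3.490e+02  2.298e+02  8.670e+01 -4.000e-01]
bar
px [277 247] n 404 z 7.2 [ 2.8 12.5] [418.5  54.8 195.6  49.2  76.3]
cap
px [403 175] n 75 z 150.4 [126.1 155.9] [ 620.6 -328.2   25.7   20.5   58.1]
glass
px [223 124] n 613 z 127.7 [ 58.4 200.5] [804.8 224.  126.6  58.6  16.4]
mat [np.float64(5.2), np.float64(8.2), np.float64(6.7), np.float64(-2.2)] [ 15 140 129] [ 16 127 154]
px [196 217] n 2630 z 4.4 [2.3 7.3] [513.5 311.8 222.1 203.7  87.4]
traycen z 0.006484201898260267
```

View pics/crop.png

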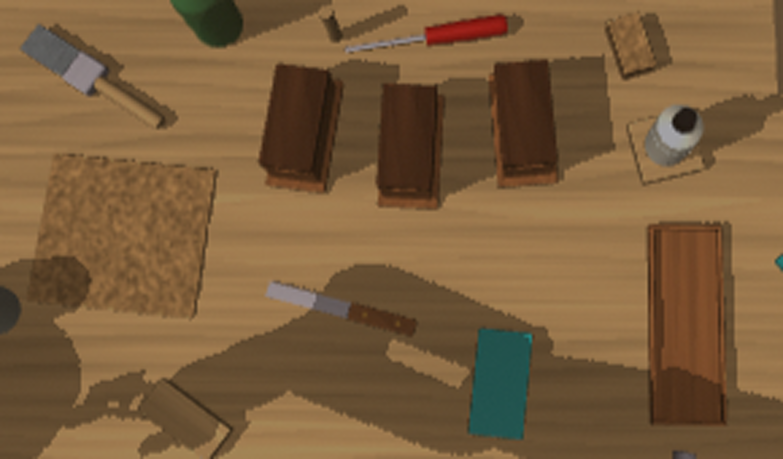

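The close crop shows the bar with its steel blade end at crop (268,288), which is full-image (249,237). Its handle end is at crop (415,327), which is full-image (304,251). All three dark lids sit level at 84 mm, so all three are shut. Next I locate the bar and plan the first reach.

```bash
python3 - <<'E'
from h import *
c=dict(np.load("top0.npz"))
a=ray(c,(249.5,237),.003);b=ray(c,(303.5,251),.008);print(a,b,np.linalg.norm(a-b))
d=(a-b)/np.linalg.norm(a-b);print("yaw",np.degrees(np.arctan2(d[1],d[0])),"grip",b+d*.06)
T,o=pose();print(np.round(T,3), "tool y yaw",np.degrees(np.arctan2(T[1,1],T[0,1])))
c=ctrl.camera("wrist");print(np.round(c["hand_eye"],3).tolist(),c["mtx"].round(0).tolist())
E
```

```text
[0.44784297 0.13803175 0.003     ] [ 0.40516169 -0.03501019  0.008     ] 0.17829808055486338
yaw 76.14439731251555 grip [0.41952459 0.02322104 0.00631742]
[[-0.947  0.321 -0.001  0.184]
 [ 0.321  0.947 -0.001  0.544]
 [ 0.    -0.002 -1.     0.23 ]
 [ 0.     0.     0.     1.   ]] tool y yaw 71.27344170470573
[[-0.001, -0.959, -0.283, 0.072], [1.0, -0.001, 0.001, -0.0], [-0.002, -0.283, 0.959, -0.143], [0.0, 0.0, 0.0, 1.0]] [[312.0, 0.0, 323.0], [0.0, 312.0, 199.0], [0.0, 0.0, 1.0]]
```

Emit:
send_rows(
  motion=[
    [0, 0, 0, -34, -36, 0, -1],
    [0, 0, 0, -34, -36, 0, -1],
    [0, 0, 0, -34, -36, 0, -1],
    [0, 0, 0, -34, -36, 0, -1],
    [0, 0, 0, -34, -36, 0, -1],
    [0, 0, 0, -34, -36, 0, -1],
    [0, 0, 0, -34, -36, 0, -1],
    [0, 0, 0, -34, -36, 0, -1],
    [0, 0, 0, -34, -36, 0, -1],
    [0, 0, 0, -34, -36, 0, -1],
  ],
)

```text
time_s: 1.15
eef_pos: [0.3913, 0.0925, 0.2314]
eef_rot: [0.0, 0.163, 0.987, 0.0]
wrist_force: [0.3, 1.4, 0.4]
opening: 1.001
grasp_force: 0.0
```

Emit:
send_rows(
  motion=[
    [0, 0, 0, -25, -29, 0, -1],
    [0, 0, 0, -25, -29, 0, -1],
    [0, 0, -8.5, 0, 0, 0, -1],
    [0, 0, -8.5, 0, 0, 0, -1],
    [0, 0, -8.5, 0, 0, 0, -1],
    [0, 0, -8.5, 0, 0, 0, -1],
    [0, 0, -8.5, 0, 0, 0, -1],
    [0, 0, -8.5, 0, 0, 0, -1],
    [0, 0, -8.5, 0, 0, 0, -1],
    [0, 0, -8.5, 0, 0, 0, -1],
  ],
)

```text
time_s: 2.15
eef_pos: [0.4195, 0.0236, 0.2311]
eef_rot: [-0.0, -0.42, 0.908, 0.0]
wrist_force: [0.3, 0.2, 0.1]
opening: 1.0
grasp_force: 0.0
```

Emit:
send_rows(
  motion=[
    [0, 0, -8.5, 0, 0, 0, -1],
    [0, 0, -8.5, 0, 0, 0, -1],
    [0, 0, -8.5, 0, 0, 0, -1],
    [0, 0, -1.5, 0, 0, 30, -1],
    [0, 0, 0, 0, 0, 40, -1],
    [0, 0, 0, 0, 0, 40, -1],
    [0, 0, 0, 0, 0, 0, -1],
    [0, 0, 0, 0, 0, 0, -1],
    [0, 0, 0, 0, 0, 0, -1],
    [0, 0, 0, 0, 0, 0, -1],
  ],
)

```text
time_s: 3.15
eef_pos: [0.422, 0.0254, 0.1234]
eef_rot: [0.0, -0.616, 0.787, -0.003]
wrist_force: [-0.6, -0.2, -0.0]
opening: 1.007
grasp_force: 0.0
```

```bash
python3 - <<'E'
from h import *
c=shot("wrist");cv2.imwrite("pics/w1.png",c["color"][...,::-1]);np.savez("w1.npz",**c)
p=cloud(c);z=p[...,2]
print(np.round(pose()[0],3))
blobs((z>.002)&(z<.03)&(np.hypot(p[...,0]-.42,p[...,1]-.04)<.15),p,200)
E
```

```text
[[-0.24  -0.971  0.003  0.422]
 [-0.971  0.24  -0.004  0.025]
 [ 0.003 -0.004 -1.     0.123]
 [ 0.     0.     0.     1.   ]]
px [328 216] n 4164 z 9.1 [ 5.8 11.2] [426.4  53.4 180.1  21.1  76.2]
px [164 186] n 1376 z 10.6 [ 4.4 27.1] [550.2 -13.3  56.2  17.9  73.7]
```

View pics/w1.png

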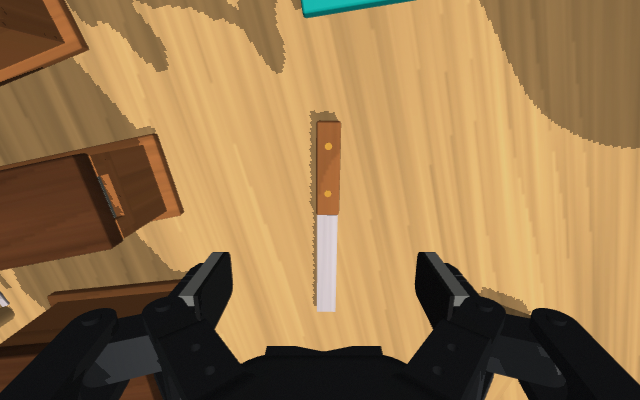

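The picture shows the bar's handle at (328,165) and its blade at (327,262), between the open fingers and aligned with the tool. I now descend and grip it.

Emit:
send_rows(
  motion=[
    [0, 0, 0, 2, 2, 40, -1],
    [0, 0, 0, 0, 0, 40, -1],
    [0, 0, 0, 0, 0, 30, -1],
    [0, 0, 0, 0, 0, 10, -1],
    [0, 0, 0, 0, 0, 0, -1],
    [0, 0, 0, 0, 0, 0, 1],
    [0, 0, 0, 0, 0, 0, 1],
    [0, 0, 0, 0, 0, 0, 1],
    [0, 0, 0, 0, 0, 0, 1],
    [0, 0, 0, 0, 0, 0, 1],
  ],
)

```text
time_s: 4.2
eef_pos: [0.4186, 0.0245, 0.0022]
eef_rot: [-0.001, -0.616, 0.788, -0.002]
wrist_force: [-0.4, 0.3, 5.9]
opening: 0.211
grasp_force: 58.6
```

Emit:
send_rows(
  motion=[
    [0, 0, 0, 0, 0, 0, 1],
    [0, 0, 0, 0, 0, 0, 1],
    [0, 0, 0, 0, 0, 0, 1],
    [0, 0, 0, 0, 0, 0, 1],
    [0, 0, 0, 0, 0, 0, 1],
    [0, 0, 0, 0, 0, 0, 1],
    [0, 0, 0, 0, 0, 0, 1],
    [0, 0, 0, 0, 0, 0, 1],
    [0, 0, 0, 0, 0, 0, 1],
    [0, 0, 0, 0, 0, 0, 1],
  ],
)

```text
time_s: 5.2
eef_pos: [0.4186, 0.0245, 0.0022]
eef_rot: [-0.001, -0.616, 0.788, -0.002]
wrist_force: [-1.7, -0.3, 8.9]
opening: 0.209
grasp_force: 59.0
```

Emit:
send_rows(
  motion=[
    [0, 0, 0, 0, 0, -20, 1],
    [0, 0, 0, 0, 0, -40, 1],
    [0, 0, 0, 0, 0, -40, 1],
    [0, 0, 8, 0, 0, 0, 1],
    [0, 0, 8, 0, 0, 0, 1],
    [0, 0, 8, 0, 0, 0, 1],
    [0, 0, 8, 0, 0, 0, 1],
    [0, 0, 8, 0, 0, 0, 1],
    [0, 0, 8, 0, 0, 0, 1],
    [0, 0, 8, 0, 0, 0, 1],
  ],
)

```text
time_s: 6.2
eef_pos: [0.4175, 0.0252, 0.1011]
eef_rot: [-0.001, -0.171, 0.985, -0.002]
wrist_force: [-0.0, -0.1, -1.5]
opening: 0.211
grasp_force: 59.6
```

Emit:
send_rows(
  motion=[
    [0, 0, 8, 0, 0, 0, 1],
    [0, 0, 8, 0, 0, 0, 1],
    [0, 0, 6, 0, 0, 0, 1],
    [0, 0, 0, 0, -21, 0, 1],
    [0, 0, 0, 0, -21, 0, 1],
    [0, 0, 0, 0, 0, 0, 1],
    [0, 0, 0, 0, 0, 0, 1],
    [0, 0, 0, 0, 0, 0, 1],
    [0, 0, 0, 0, 0, 0, 1],
    [0, 0, 0, 0, 0, 0, 1],
  ],
)

```text
time_s: 7.2
eef_pos: [0.4165, -0.0164, 0.1014]
eef_rot: [-0.001, 0.017, 1.0, -0.002]
wrist_force: [-0.2, 0.4, -1.6]
opening: 0.206
grasp_force: 59.7
```

```bash
python3 - <<'E'
from h import *
c=shot("wrist");cv2.imwrite("pics/w2.png",c["color"][...,::-1]);np.savez("w2.npz",**c)
print(np.round(pose()[0],4))
E
```

```text
[[-0.9995  0.0331 -0.0011  0.4165]
 [ 0.0331  0.9994 -0.0041 -0.0164]
 [ 0.001  -0.0041 -1.      0.1014]
 [ 0.      0.      0.      1.    ]]
```

View pics/w2.png

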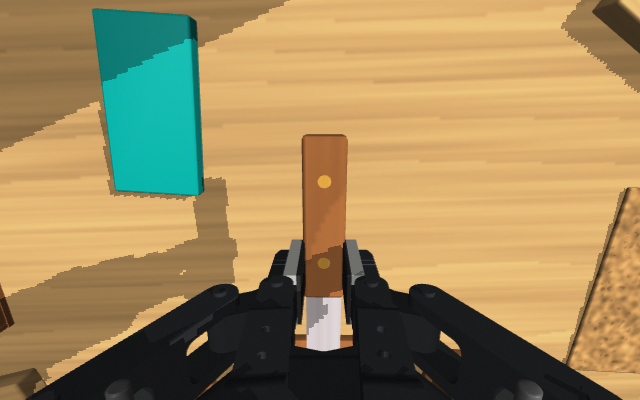

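The bar is held straight, with its handle at (325,215). The gripper body hides the slot in this view. I measure the handle in the tool frame and look for the tip in the fixed cameras.

```bash
python3 - <<'E'
from h import *
c=dict(np.load("w2.npz")); T,_=pose()
c["E"]=c["hand_eye"]; p=cloud(c)
m=np.zeros((400,640),bool); m[140:235,306:344]=1
q=p[m]; A=np.c_[q[:,0],q[:,1],np.ones(len(q))]; k=np.linalg.lstsq(A,q[:,2],rcond=None)[0]
print("handle top in tool: slope x,y deg",np.degrees(k[:2]),"z at x=0:",k[2],"std",np.std(A@k-q[:,2]))
hsv=cv2.cvtColor(c["color"],cv2.COLOR_RGB2HSV)
print("end x",[p[v,325].round(4).tolist() for v in (135,137,140)], "edges y",p[200,303:348:1,1].round(4)[[0,2,4,-6,-4,-2,-1]])
for n in("top","side"):
    s=shot(n); P=cloud(s); x,y,z=P[...,0],P[...,1],P[...,2]
    hs=cv2.cvtColor(s["color"],cv2.COLOR_RGB2HSV)
    m=(x>.46)&(x<.553)&(abs(y+.02)<.04)&(z>.05); print(n,m.sum());blobs(m,P,20)
    m=(x>.54)&(x<.7)&(y>-.25)&(y<.17)&(z>.078)&(z<.09); blobs(m,P,100)
    cv2.imwrite(f"pics/{n}2.png",s["color"][...,::-1]);np.savez(f"{n}2.npz",**s)
    E=s["E"];K=s["mtx"]
    for w in([.54,-.0205,.102],[.557,-.023,.0655]):
        v=E[:3,:3].T@(np.array(w)-E[:3,3]);print(w,(K@v/v[2])[:2].round(1))
E
```

```text
** On entry to DLASCL parameter number  4 had an illegal value
 ** On entry to DLASCL parameter number  4 had an illegal valueTraceback (most recent call last):
  File "<stdin>", line 5, in <module>
    x, resids, rank, s = _umath_linalg.lstsq(a, b, rcond,
                         ~~~~~~~~~~~~~~~~~~~^^^^^^^^^^^^^
                                             signature=signature)
                                             ^^^^^^^^^^^^^^^^^^^^
    raise LinAlgError("SVD did not converge in Linear Least Squares")
numpy.linalg.LinAlgError: SVD did not converge in Linear Least Squares
```

```bash
cat > m.py <<'E'
from h import *
c=dict(np.load("w2.npz"))
c["E"]=c["hand_eye"]; p=cloud(c)
m=np.zeros((400,640),bool); m[140:235,306:344]=1
q=p[m]; q=q[np.isfinite(q[:,0])]; print(len(q))
if len(q)>100:
    A=np.c_[q[:,0],q[:,1],np.ones(len(q))]; k=np.linalg.lstsq(A,q[:,2],rcond=None)[0]
    print("handle top in tool: slope x,y deg",np.degrees(k[:2]),"z at x=0:",k[2],"std",np.std(A@k-q[:,2]))
print("end",[p[v,325].round(4).tolist() for v in (134,137,140)], "edges y",p[200,[301,303,305,343,345,347,349],1].round(4))
for n in("top","side"):
    s=shot(n); P=cloud(s); x,y,z=P[...,0],P[...,1],P[...,2]
    m=(x>.46)&(x<.553)&(abs(y+.02)<.04)&(z>.05); print(n,m.sum());blobs(m,P,20)
    m=(x>.54)&(x<.7)&(y>-.25)&(y<.17)&(z>.078)&(z<.09); blobs(m,P,100)
    cv2.imwrite(f"pics/{n}2.png",s["color"][...,::-1]);np.savez(f"{n}2.npz",**s)
    E=s["E"];K=s["mtx"]
    for w in([.54,-.0205,.102],[.557,-.023,.0655]):
        v=E[:3,:3].T@(np.array(w)-E[:3,3]);print(w,(K@v/v[2])[:2].round(1))
E
python3 m.py
```

```text
3597
handle top in tool: slope x,y deg [0.0058005  0.07524178] z at x=0: -0.008014217521291394 std 0.0006115904751747291
end [[0.0602, 0.0007, -0.0005], [0.0594, 0.0006, -0.006], [0.0583, 0.0006, -0.0078]] edges y [-0.0183 -0.0094 -0.0084  0.0087  0.0098  0.0193  0.021 ]
top 138
px [297 212] n 83 z 105.5 [102.2 109. ] [515.7 -19.7  39.3  18.   -1.6]
px [274 210] n 55 z 439.5 [425.9 451.9] [465.1   3.4  36.2  14.5  78.1]
px [259 174] n 772 z 84.3 [80.3 87.8] [636.4 103.5 120.   63.6  -7.8]
px [345 173] n 750 z 84.4 [80.7 87.8] [ 642.9 -159.5  117.2   62.2    5.3]
px [300 180] n 770 z 84.2 [80.6 88. ] [616.4 -25.2 119.9  62.   -2.5]
[0.54, -0.0205, 0.102] [297.6 203.4]
[0.557, -0.023, 0.0655] [299.5 200.1]
side 212
px [324 226] n 211 z 104.5 [ 99.8 107.1] [497.1 -19.9  74.4  23.2  -2.6]
px [288 185] n 671 z 83.3 [80.1 85.9] [ 642.  -159.   118.7   68.2    4.9]
px [281 221] n 878 z 83.4 [80.2 85.9] [614.2 -24.7 121.4  65.1  -2.8]
px [255 257] n 1089 z 83.4 [80.4 85.8] [635.2 103.9 121.7  64.5  -7.3]
[0.54, -0.0205, 0.102] [307.9 221.6]
[0.557, -0.023, 0.0655] [302. 229.]
```

Emit:
send_rows(
  motion=[
    [0, 0, 0, 0, -1.5, 20, 1],
    [0, 0, 0, 0, 0, 17, 1],
    [0, 0, 0, 0, 0, 0, 1],
    [0, 0, 0, 0, 0, 0, 1],
    [0, 0, 0, -8, 0, 0, 1],
    [0, 0, 0, -8, 0, 0, 1],
    [0, 0, 0, -8, 0, 0, 1],
    [0, 0, 0, -4, 0, 0, 1],
    [0, 0, 0, 0, 0, 0, 1],
    [0, 0, 0, 0, 0, 0, 1],
  ],
)

```text
time_s: 8.35
eef_pos: [0.4443, -0.0194, 0.0643]
eef_rot: [-0.001, 0.017, 1.0, -0.002]
wrist_force: [-0.1, 0.5, -1.2]
opening: 0.209
grasp_force: 59.7
```

Emit:
send_rows(
  motion=[
    [0, 0, 0, -7, 0, 0, 1],
    [0, 0, 0, -7, 0, 0, 1],
    [0, 0, 0, -7, 0, 0, 1],
    [0, 0, 0, 0, 0, 0, 1],
    [0, 0, 0, 0, 0, 0, 1],
    [0, 0, 0, 0, 0, 0, 1],
    [0, 0, 0, 0, 0, 0, 1],
    [0, 0, 0, 0, 0, 0, 1],
    [0, 0, 0, 0, 0, 0, 1],
    [0, 0, 0, 0, 0, 0, 1],
  ],
)

```text
time_s: 9.35
eef_pos: [0.4654, -0.0202, 0.0645]
eef_rot: [-0.0, 0.017, 1.0, -0.002]
wrist_force: [0.6, -0.0, -2.1]
opening: 0.206
grasp_force: 59.7
```

```bash
python3 - <<'E'
import numpy as np
from scipy.spatial.transform import Rotation as R
# lever plan in (forward u, up w) mm, tool at angle a: TCP rel. fulcrum. start: u=-90.5 , underside 2 below TCP
# fulcrum on the underside; bar point at fulcrum stays fixed -> TCP = a-rotated (-90.5, 2)
L=90.5; prev=None
for a in range(0,29,4):
    r=np.radians(a); u=-L*np.cos(r)-2*np.sin(r); w=-L*np.sin(r)+2*np.cos(r)
    print(a,round(u,1),round(w,1))
s=np.radians(4); print("per 4deg turn shift (tool: -x fwd, z down) before turn: fwd",L*(1-np.cos(s)),"down",L*np.sin(s))
E
```

```text
0 -90.5 2.0
4 -90.4 -4.3
8 -89.9 -10.6
12 -88.9 -16.9
16 -87.5 -23.0
20 -85.7 -29.1
24 -83.5 -35.0
28 -80.8 -40.7
per 4deg turn shift (tool: -x fwd, z down) before turn: fwd 0.2204534514859101 down 6.31296087384334
```

Emit:
send_rows(
  motion=[
    [0, 0, 0, 0, 0, 1.3, 1],
    [0, -3, 0, 0, 0, 4.7, 1],
    [0, -3, 0, 0, 0, 4.7, 1],
    [0, -3, 0, 0, 0, 4.7, 1],
    [0, -3, 0, 0, 0, 4.7, 1],
    [0, 0, 0, 0, 0, 0, 1],
    [0, 0, 0, 0, 0, 0, 1],
    [0, 0, 0, 0, 0, 0, 1],
    [0, 0, 0, 0, 0, 0, 1],
    [0, 0, 0, 0, 0, 0, 1],
  ],
)

```text
time_s: 10.35
eef_pos: [0.4661, -0.0201, 0.0439]
eef_rot: [0.103, 0.017, 0.995, -0.004]
wrist_force: [-4.8, -0.7, -1.9]
opening: 0.212
grasp_force: 59.9
```

Emit:
send_rows(
  motion=[
    [0, -3, 0, 0, 0, 4.7, 1],
    [0, -3, 0, 0, 0, 4.7, 1],
    [0, -3, 0, 0, 0, 4.7, 1],
    [0, -3, 0, 0, 0, 4.7, 1],
    [0, 0, 0, 0, 0, 0, 1],
    [0, 0, 0, 0, 0, 0, 1],
    [0, 0, 0, 0, 0, 0, 1],
    [0, 0, 0, 0, 0, 0, 1],
    [0, 0, 0, 0, 0, 0, 1],
    [0, 0, 0, 0, 0, 0, 1],
  ],
)

```text
time_s: 11.35
eef_pos: [0.4726, -0.0207, 0.0266]
eef_rot: [0.208, 0.016, 0.978, -0.006]
wrist_force: [-0.1, 0.1, -1.7]
opening: 0.212
grasp_force: 59.7
```

```bash
cat > lids.py <<'E'
from h import *
s=shot("side");P=cloud(s);x,y,z=P[...,0],P[...,1],P[...,2]
for n,cx,cy,yaw in(("A",.636,.104,-7.6),("B",.616,-.025,-2.4),("C",.643,-.159,5.3)):
    r=np.radians(yaw);u=(x-cx)*np.cos(r)+(y-cy)*np.sin(r);v=-(x-cx)*np.sin(r)+(y-cy)*np.cos(r)
    m=(abs(u)<.055)&(abs(v)<.027)&(z>.075)&(z<.13)
    A=np.c_[u[m],v[m],np.ones(m.sum())];k=np.linalg.lstsq(A,z[m],rcond=None)[0]
    print(n,m.sum(),"top z centre mm",round(k[2]*1e3,1),"pitch deg (slot end up = neg)",round(np.degrees(k[0]),1),"roll",round(np.degrees(k[1]),1))
E
python3 lids.py
```

```text
A 820 top z centre mm 83.5 pitch deg (slot end up = neg) 0.1 roll -0.1
B 640 top z centre mm 89.1 pitch deg (slot end up = neg) -5.5 roll -0.3
C 512 top z centre mm 83.3 pitch deg (slot end up = neg) -0.1 roll 0.1
```

Emit:
send_rows(
  motion=[
    [0, 6, 0, 0, 0, -9.4, 1],
    [0, 6, 0, 0, 0, -9.4, 1],
    [0, 6, 0, 0, 0, -9.4, 1],
    [0, 6, 0, 0, 0, -9.4, 1],
    [0, 0, 0, 0, 0, 0, 1],
    [0, 0, 0, 15, 0, 0, 1],
    [0, 0, 0, 15, 0, 0, 1],
    [0, 0, 0, 20, 0, 0, 1],
    [0, 0, 0, 0, 0, 0, 1],
    [0, 0, 0, 0, 0, 0, 1],
  ],
)

```text
time_s: 12.4
eef_pos: [0.412, -0.0182, 0.062]
eef_rot: [0.0, 0.017, 1.0, -0.002]
wrist_force: [0.4, -0.9, -1.4]
opening: 0.214
grasp_force: 59.7
```

```bash
python3 lids.py; cat > bar.py <<'E'
from h import *
T,o=pose(); print(np.round(T,4).tolist())
for n in("top","side"):
    s=shot(n);P=cloud(s);Q=(P-T[:3,3])@T[:3,:3]  # tool frame
    m=(Q[...,0]<-.045)&(Q[...,0]>-.135)&(abs(Q[...,1])<.012)&(abs(Q[...,2])<.02)
    q=Q[m]
    if len(q)<15: print(n,"few",len(q)); continue
    k=np.linalg.lstsq(np.c_[q[:,0],np.ones(len(q))],q[:,2],rcond=None)[0]
    print(n,len(q),"blade tool frame: x min",np.percentile(q[:,0],1).round(4),"y mid",((np.percentile(q[:,1],3)+np.percentile(q[:,1],97))/2).round(4),"top z at -100mm",(k[1]-.1*k[0]).round(4),"slope deg",np.degrees(k[0]).round(2))
E
python3 bar.py
```

```text
A 827 top z centre mm 83.6 pitch deg (slot end up = neg) 0.2 roll 0.0
B 630 top z centre mm 89.0 pitch deg (slot end up = neg) -5.4 roll -0.4
C 506 top z centre mm 83.4 pitch deg (slot end up = neg) -0.3 roll 0.1
[[-0.9994, 0.0342, 0.0009, 0.4128], [0.0342, 0.9994, -0.0043, -0.0185], [-0.001, -0.0043, -1.0, 0.0623], [0.0, 0.0, 0.0, 1.0]]
top 87 blade tool frame: x min -0.1197 y mid 0.0 top z at -100mm -0.0044 slope deg 0.17
side 197 blade tool frame: x min -0.1171 y mid 0.0007 top z at -100mm -0.0031 slope deg 0.27
```

Emit:
send_rows(
  motion=[
    [0, 0, 0, 0, 37, -2.2, 1],
    [0, 0, 0, 0, 37, 0, 1],
    [0, 0, 0, 0, 37, 0, 1],
    [0, 0, 0, 0, 37, 0, 1],
    [0, 0, 0, -24, 0, 0, 1],
    [0, 0, 5.5, 0, 0, 0, 1],
    [0, 0, 0, 0, 0, 0, 1],
    [0, 0, 0, 0, 0, 0, 1],
    [0, 0, 0, 0, 0, 0, 1],
    [0, 0, 0, 0, 0, 0, 1],
  ],
)

```text
time_s: 13.55
eef_pos: [0.4414, 0.1284, 0.064]
eef_rot: [-0.0, 0.065, 0.998, -0.002]
wrist_force: [0.1, 0.2, -2.5]
opening: 0.21
grasp_force: 59.8
```

```bash
cat >> bar.py <<'E'
import sys
cx,cy,yaw=map(float,sys.argv[1:4]); r=np.radians(yaw); f=np.array([np.cos(r),np.sin(r)])
slot=np.array([cx,cy])-60*f; d=T[:2,3]*1000+120*(-T[:2,0])-slot; l=np.array([-f[1],f[0]])
print("tip rel slot: fwd",(d@f).round(1),"left",(d@l).round(1),"yaw err(deg, +ccw)",np.degrees(np.arctan2(-T[1,0],-T[0,0])-r).round(2),"underside z",(T[2,3]*1000-2).round(1))
E
python3 bar.py 636.3 103.8 -7.5
```

```text
[[-0.9916, 0.1291, -0.0011, 0.4414], [0.1291, 0.9916, -0.0042, 0.1284], [0.0006, -0.0043, -1.0, 0.064], [0.0, 0.0, 0.0, 1.0]]
top 137 blade tool frame: x min -0.1187 y mid -0.0006 top z at -100mm -0.0039 slope deg -0.37
side 239 blade tool frame: x min -0.1176 y mid 0.0003 top z at -100mm -0.0026 slope deg -0.6
tip rel slot: fwd -16.4 left -0.9 yaw err(deg, +ccw) 0.08 underside z 62.0
```

Emit:
send_rows(
  motion=[
    [0, 0, 0, -8, 1, -0.5, 1],
    [0, 0, 0, -8, 0, 0, 1],
    [0, 0, 0, -8, 0, 0, 1],
    [0, 0, 0, -8, 0, 0, 1],
    [0, 0, 0, -7, 0, 0, 1],
    [0, 0, 0, -7, 0, 0, 1],
    [0, 0, 0, 0, 0, 0, 1],
    [0, 0, 0, 0, 0, 0, 1],
    [0, 0, 0, 0, 0, 0, 1],
    [0, 0, 0, 0, 0, 0, 1],
  ],
)

```text
time_s: 14.65
eef_pos: [0.487, 0.1238, 0.0645]
eef_rot: [-0.001, 0.065, 0.998, -0.002]
wrist_force: [0.5, 0.0, -2.4]
opening: 0.208
grasp_force: 59.8
```

Emit:
send_rows(
  motion=[
    [0, 0, 0, 0, 0, 1.3, 1],
    [0, -3, 0, 0, 0, 4.7, 1],
    [0, -3, 0, 0, 0, 4.7, 1],
    [0, -3, 0, 0, 0, 4.7, 1],
    [0, -3, 0, 0, 0, 4.7, 1],
    [0, -3, 0, 0, 0, 4.7, 1],
    [0, -3, 0, 0, 0, 4.7, 1],
    [0, -3, 0, 0, 0, 4.7, 1],
    [0, -3, 0, 0, 0, 4.7, 1],
    [0, 0, 0, 0, 0, 0, 1],
  ],
)

```text
time_s: 15.65
eef_pos: [0.493, 0.123, 0.0261]
eef_rot: [0.207, 0.063, 0.976, -0.016]
wrist_force: [-1.0, 0.2, -0.0]
opening: 0.213
grasp_force: 60.2
```

```bash
python3 lids.py
```

```text
A 799 top z centre mm 89.0 pitch deg (slot end up = neg) -5.4 roll -0.0
B 640 top z centre mm 89.0 pitch deg (slot end up = neg) -5.4 roll -0.5
C 506 top z centre mm 83.4 pitch deg (slot end up = neg) -0.4 roll -0.3
```

Emit:
send_rows(
  motion=[
    [0, 6, 0, 0, 0, -9.4, 1],
    [0, 6, 0, 0, 0, -9.4, 1],
    [0, 6, 0, 0, 0, -9.4, 1],
    [0, 6, 0, 0, 0, -9.4, 1],
    [0, 0, 0, 0, 0, 0, 1],
    [0, 0, 0, 20, 0, 0, 1],
    [0, 0, 0, 30, 0, 0, 1],
    [0, 0, 0, 30, 0, 0, 1],
    [0, 0, -6.5, 0, 0, 0, 1],
    [0, 0, -6.5, 0, 0, 0, 1],
  ],
)

```text
time_s: 16.7
eef_pos: [0.4032, 0.1347, 0.0617]
eef_rot: [-0.0, -0.051, 0.999, -0.002]
wrist_force: [0.9, -0.5, -1.9]
opening: 0.213
grasp_force: 59.9
```

```bash
python3 lids.py; python3 bar.py 643.5 -159.2 5.2
```

```text
A 807 top z centre mm 89.1 pitch deg (slot end up = neg) -5.3 roll -0.2
B 628 top z centre mm 89.0 pitch deg (slot end up = neg) -5.4 roll -0.6
C 502 top z centre mm 83.5 pitch deg (slot end up = neg) -0.0 roll 0.2
[[-0.9942, -0.1075, 0.0003, 0.4038], [-0.1075, 0.9942, -0.0043, 0.1347], [0.0002, -0.0043, -1.0, 0.0619], [0.0, 0.0, 0.0, 1.0]]
top 92 blade tool frame: x min -0.1183 y mid -0.0004 top z at -100mm -0.0039 slope deg 2.16
side 257 blade tool frame: x min -0.117 y mid -0.0001 top z at -100mm -0.0031 slope deg 0.14
tip rel slot: fwd -32.1 left 316.4 yaw err(deg, +ccw) 0.97 underside z 59.9
```

Emit:
send_rows(
  motion=[
    [0, 0, 1, 15, -36, -2.5, 1],
    [0, 0, 0, 0, -40, 0, 1],
    [0, 0, 0, 0, -40, 0, 1],
    [0, 0, 0, 0, -40, 0, 1],
    [0, 0, 0, 0, -40, 0, 1],
    [0, 0, 0, 0, -40, 0, 1],
    [0, 0, 0, 0, -40, 0, 1],
    [0, 0, 0, 0, -40, 0, 1],
    [0, 0, 0, -30, 0, 0, 1],
    [0, 0, 0, 0, 0, 0, 1],
  ],
)

```text
time_s: 17.85
eef_pos: [0.4483, -0.182, 0.0668]
eef_rot: [0.001, -0.037, 0.999, -0.003]
wrist_force: [-0.6, 0.1, -2.4]
opening: 0.21
grasp_force: 59.9
```

```bash
python3 bar.py 643.5 -159.2 5.2
```

```text
[[-0.9973, -0.0733, 0.0027, 0.4483], [-0.0733, 0.9973, -0.0062, -0.182], [-0.0022, -0.0063, -1.0, 0.0668], [0.0, 0.0, 0.0, 1.0]]
top few 0
side 137 blade tool frame: x min -0.1159 y mid 0.0026 top z at -100mm -0.0014 slope deg -0.91
tip rel slot: fwd -16.5 left -7.1 yaw err(deg, +ccw) -1.0 underside z 64.8
```

Emit:
send_rows(
  motion=[
    [0, 0, 0, 0, 0, 0, 1],
    [0, 0, 0, 0, 0, 0, 1],
    [0, 0, 0, 0, 0, 0, 1],
    [0, 0, 0, 0, 0, 0, 1],
    [0, 0, 0, 0, 0, 0, 1],
    [0, 0, 0, 0, 0, 0, 1],
    [0, 0, 0, 0, 0, 0, 1],
    [0, 0, 0, 0, 0, 0, 1],
    [0, 0, 0, 0, 0, 0, 1],
    [0, 0, 0, 0, 0, 0, 1],
  ],
)

```text
time_s: 18.95
eef_pos: [0.4459, -0.1796, 0.0665]
eef_rot: [-0.001, -0.04, 0.999, -0.002]
wrist_force: [0.1, -0.1, -2.0]
opening: 0.209
grasp_force: 59.9
```

```bash
python3 bar.py 643.5 -159.2 5.2; python3 - <<'E'
from h import *
s=shot("side");cv2.imwrite("pics/s3.png",cv2.resize(s["color"][130:280,220:420],None,fx=3,fy=3)[...,::-1])
E
```

```text
[[-0.9968, -0.0794, -0.0009, 0.4459], [-0.0794, 0.9968, -0.0042, -0.1796], [0.0013, -0.0041, -1.0, 0.0665], [0.0, 0.0, 0.0, 1.0]]
top few 0
side 154 blade tool frame: x min -0.1171 y mid 0.001 top z at -100mm -0.0023 slope deg -0.18
tip rel slot: fwd -18.6 left -3.8 yaw err(deg, +ccw) -0.65 underside z 64.5
```

View pics/s3.png

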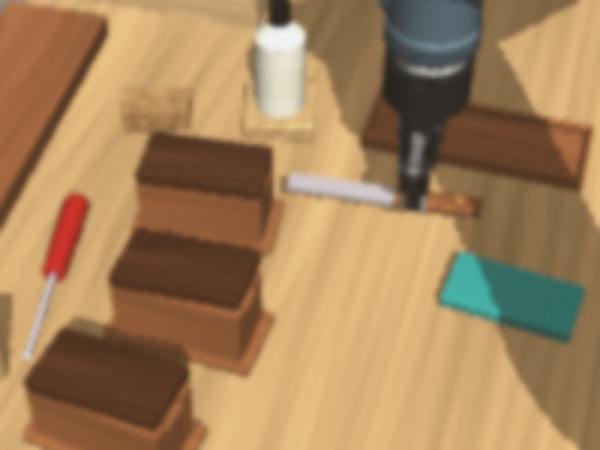

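The side crop shows the bar still held straight, its tip near (290,183) in front of the third case. I apply small corrections and insert it.

Emit:
send_rows(
  motion=[
    [0, 0, -0.6, 0, 2.5, 2, 1],
    [0, 0, 0, 0, 0, 0, 1],
    [0, 0, 0, -8, 0, 0, 1],
    [0, 0, 0, -8, 0, 0, 1],
    [0, 0, 0, -8, 0, 0, 1],
    [0, 0, 0, -8, 0, 0, 1],
    [0, 0, 0, -8, 0, 0, 1],
    [0, 0, 0, -8, 0, 0, 1],
    [0, 0, 0, 0, 0, 0, 1],
    [0, 0, 0, 0, 0, 0, 1],
  ],
)

```text
time_s: 20.1
eef_pos: [0.4935, -0.1726, 0.0642]
eef_rot: [-0.001, -0.045, 0.999, -0.002]
wrist_force: [-0.2, -0.2, -3.0]
opening: 0.208
grasp_force: 59.9
```

```bash
python3 bar.py 643.5 -159.2 5.2
```

```text
[[-0.9959, -0.0903, -0.0014, 0.4935], [-0.0903, 0.9959, -0.004, -0.1726], [0.0018, -0.0039, -1.0, 0.0642], [0.0, 0.0, 0.0, 1.0]]
top few 0
side 165 blade tool frame: x min -0.133 y mid 0.0003 top z at -100mm -0.0119 slope deg 14.64
tip rel slot: fwd 29.4 left 0.2 yaw err(deg, +ccw) -0.02 underside z 62.2
```

Emit:
send_rows(
  motion=[
    [0, 0, 0, 0, 0, 1.3, 1],
    [0, -3, 0, 0, 0, 4.7, 1],
    [0, -3, 0, 0, 0, 4.7, 1],
    [0, -3, 0, 0, 0, 4.7, 1],
    [0, -3, 0, 0, 0, 4.7, 1],
    [0, -3, 0, 0, 0, 4.7, 1],
    [0, -3, 0, 0, 0, 4.7, 1],
    [0, -3, 0, 0, 0, 4.7, 1],
    [0, -3, 0, 0, 0, 4.7, 1],
    [0, 0, 0, 0, 0, 0, 1],
  ],
)

```text
time_s: 21.2
eef_pos: [0.4998, -0.1727, 0.0263]
eef_rot: [0.208, -0.043, 0.977, 0.007]
wrist_force: [0.4, 0.3, 0.2]
opening: 0.209
grasp_force: 60.2
```

```bash
python3 lids.py
```

```text
A 803 top z centre mm 89.0 pitch deg (slot end up = neg) -5.3 roll -0.5
B 641 top z centre mm 89.0 pitch deg (slot end up = neg) -5.3 roll -0.7
C 494 top z centre mm 89.0 pitch deg (slot end up = neg) -5.4 roll 0.4
```

Emit:
send_rows(
  motion=[
    [0, 6, 0, 0, 0, -9.4, 1],
    [0, 6, 0, 0, 0, -9.4, 1],
    [0, 6, 0, 0, 0, -9.4, 1],
    [0, 6, 0, 0, 0, -9.4, 1],
    [0, 0, 0, 0, 0, 0, 1],
    [0, 0, 0, 20, 0, 0, 1],
    [0, 0, 0, 30, 0, 0, 1],
    [0, 0, 0, 20, 0, 0, 1],
    [0, 0, 0, 20, -20, 0, 1],
    [0, 0, 0, 20, -40, 0, 1],
  ],
)

```text
time_s: 22.25
eef_pos: [0.3848, -0.2398, 0.0592]
eef_rot: [0.005, -0.047, 0.999, 0.0]
wrist_force: [0.9, -0.5, -2.0]
opening: 0.209
grasp_force: 59.9
```

Emit:
send_rows(
  motion=[
    [0, 0, 0, 15, -36, 0, 1],
    [0, 0, 0, 0, -35, 0, 1],
    [0, 0, 0, 0, -35, 0, 1],
    [0, 0, 5, 0, 0, 0, 1],
    [0, 0, 0, 0, 0, 0, 1],
    [0, 0, 0, 0, 0, 0, 1],
    [0, 0, 0, 0, 0, 0, 1],
    [0, 0, 0, 0, 0, 0, 1],
    [0, 0, 0, 0, 0, 0, 1],
    [0, 0, 0, 0, 0, 0, 1],
  ],
)

```text
time_s: 23.25
eef_pos: [0.3818, -0.349, 0.0607]
eef_rot: [0.005, -0.002, 1.0, -0.001]
wrist_force: [-0.4, 0.7, -1.1]
opening: 0.207
grasp_force: 60.0
```

```bash
python3 lids.py; python3 - <<'E'
from h import *
print(np.round(pose()[0],4).tolist())
c=shot("wrist");P=cloud(c);x,y,z=P[...,0],P[...,1],P[...,2]
blobs((z>.011)&(z<.025)&(x>.27)&(x<.56)&(y<-.28)&(y>-.42),P,300)
s=shot("top");P=cloud(s);x,y,z=P[...,0],P[...,1],P[...,2]
blobs((z>.011)&(z<.025)&(x>.27)&(x<.56)&(y<-.28)&(y>-.42),P,40)
E
```

```text
A 803 top z centre mm 89.0 pitch deg (slot end up = neg) -5.6 roll -0.7
B 630 top z centre mm 88.9 pitch deg (slot end up = neg) -5.3 roll -0.4
C 484 top z centre mm 89.1 pitch deg (slot end up = neg) -5.1 roll 1.1
[[-0.9999, -0.0047, 0.0096, 0.3818], [-0.0047, 1.0, -0.0018, -0.3491], [-0.0096, -0.0018, -1.0, 0.0608], [0.0, 0.0, 0.0, 1.0]]
px [326 181] n 5092 z 17.9 [13.1 19.2] [ 359.9 -348.9  125.7   85.4   -0.4]
px [404 232] n 147 z 17.5 [12.5 21.5] [ 467.7 -349.2  121.1   85.7   -0.6]
```

Emit:
send_rows(
  motion=[
    [0, 0, 0, 0, 0, 25, 1],
    [0, 0, 0, 0, 0, 20, 1],
    [0, 0, 0, 0, 0, 8, 1],
    [0, 0, 0, 0, 0, 0, 1],
    [0, 0, 0, 0, 0, 0, 1],
    [0, 0, 0, 0, 0, 0, 0.25],
    [0, 0, 0, 0, 0, 0, 0.25],
    [0, 0, 0, 0, 0, 0, 0.25],
    [0, 0, 0, 0, 0, 0, 0.25],
    [0, 0, 0, 0, 0, 0, 0.25],
  ],
)

```text
time_s: 24.4
eef_pos: [0.3822, -0.3494, 0.0078]
eef_rot: [0.005, -0.002, 1.0, -0.001]
wrist_force: [0.5, -0.5, 0.4]
opening: 0.372
grasp_force: 0.0
```

Emit:
send_rows(
  motion=[
    [0, 0, 0, 0, 0, 0, 0.25],
    [0, 0, 0, 0, 0, -10, 0.25],
    [0, 0, 0, 0, 0, -20, 0.25],
    [0, 0, 0, 0, 0, -40, 0.25],
    [0, 0, 0, 0, 0, -40, -1],
    [0, 0, 0, 0, 0, -40, -1],
    [0, 0, 0, 0, 0, -40, -1],
    [0, 0, 0, 0, 0, 0, -1],
    [0, 0, 0, 0, 0, 0, -1],
    [0, 0, 0, 0, 0, 0, -1],
  ],
)

```text
time_s: 25.4
eef_pos: [0.3798, -0.3483, 0.1968]
eef_rot: [0.004, -0.002, 1.0, -0.0]
wrist_force: [0.8, 0.2, -0.5]
opening: 1.002
grasp_force: 0.0
```

```bash
python3 - <<'E'
from h import *
print(np.round(pose()[0],4).tolist())
c=shot("wrist");P=cloud(c);x,y,z=P[...,0],P[...,1],P[...,2]
s=(x>.305)&(x<.52)&(abs(y+.349)<.034)
for n in("wrist","side","top"):
    c=shot(n);P=cloud(c);x,y,z=P[...,0],P[...,1],P[...,2]
    print(n);blobs((z>.009)&(z<.03)&(x>.307)&(x<.518)&(abs(y+.349)<.033),P,60)
E
python3 lids.py
```

```text
[[-1.0, -0.0039, 0.0084, 0.3798], [-0.0039, 1.0, -0.0001, -0.3483], [-0.0084, -0.0001, -1.0, 0.1968], [0.0, 0.0, 0.0, 1.0]]
wrist
px [323 199] n 2722 z 13.9 [10.6 16.3] [ 4.126e+02 -3.494e+02  1.800e+02  1.950e+01 -3.000e-01]
side
px [379 176] n 251 z 12.5 [ 9.3 16.5] [ 410.4 -344.8  178.7   29.     1.1]
top
px [404 235] n 135 z 11.6 [ 9.3 15.7] [ 460.3 -348.2   85.2   21.7    1.2]
px [405 271] n 97 z 15.2 [10.7 18.8] [ 348.2 -348.4   45.7   20.5    2.1]
A 793 top z centre mm 89.1 pitch deg (slot end up = neg) -5.4 roll -0.1
B 643 top z centre mm 89.0 pitch deg (slot end up = neg) -5.4 roll -0.0
C 504 top z centre mm 89.1 pitch deg (slot end up = neg) -5.3 roll 0.7
```

Emit:
send_rows(
  motion=[
    [0, 0, 0, -38, 27, 0, -1],
    [0, 0, 0, -38, 27, 0, -1],
    [0, 0, 0, -38, 27, 0, -1],
    [0, 0, 0, -38, 27, 0, -1],
    [0, 0, 0, -38, 27, 0, -1],
    [0, 0, 0, -38, 27, 0, -1],
    [0, 0, 0, -36, 27, 0, -1],
    [0, 0, -5, 0, 0, 0, -1],
    [0, 0, 0, 0, 0, 0, -1],
    [0, 0, 0, 0, 0, 0, -1],
  ],
)

```text
time_s: 26.65
eef_pos: [0.643, -0.1591, 0.1989]
eef_rot: [0.004, -0.045, 0.999, -0.001]
wrist_force: [-0.3, 0.0, -0.9]
opening: 1.0
grasp_force: 0.0
```

```bash
cat > lidw.py <<'E'
from h import *
T,o=pose(); print(np.round(T,4).tolist())
c=shot("wrist");P=cloud(c);x,y,z=P[...,0],P[...,1],P[...,2]
blobs((z>.078)&(z<.11)&(np.hypot(x-T[0,3],y-T[1,3])<.12),P,500)
E
python3 lidw.py
python3 - <<'E'
from h import *
c=dict(np.load("top0.npz"))
q=np.array([ray(c,uv,.004)[:2] for uv in((171.1,186.7),(230.4,192.2),(222.2,247.8),(162.2,241.1))]);print("mat",q.round(3).tolist(),q.mean(0))
E
```

```text
[[-0.996, -0.089, 0.0078, 0.643], [-0.089, 0.996, -0.0012, -0.1591], [-0.0077, -0.0019, -1.0, 0.1989], [0.0, 0.0, 0.0, 1.0]]
px [323 191] n 9890 z 90.6 [85.2 94.9] [ 644.4 -160.   120.3   62.2    4.8]
px [449 186] n 2299 z 87.7 [80.8 91.8] [629.  -48.5  93.7  19.5  -2. ]
mat [[0.609, 0.402], [0.593, 0.207], [0.413, 0.223], [0.432, 0.415]] [0.51161228 0.31172897]
```

Emit:
send_rows(
  motion=[
    [0, 0, 0, 0, -1, 40, -1],
    [0, 5.9, 0, 0, 0, 40, -1],
    [0, 0, 0, 0, 0, 40, -1],
    [0, 0, 0, 0, 0, 19, -1],
    [0, 0, 0, 0, 0, 0, -1],
    [0, 0, 0, 0, 0, 0, -1],
    [0, 0, 0, 0, 0, 0, -1],
    [0, 0, 0, 0, 0, 0, -1],
    [0, 0, 0, 0, 0, 0, -1],
    [0, 0, 0, 0, 0, 0, -1],
  ],
)

```text
time_s: 27.7
eef_pos: [0.6394, -0.1609, 0.0621]
eef_rot: [-0.046, -0.045, 0.998, -0.004]
wrist_force: [-0.7, 0.5, -0.2]
opening: 1.001
grasp_force: 0.0
```

```bash
python3 lidw.py; python3 - <<'E'
from h import *
c=shot("side");cv2.imwrite("pics/s4.png",cv2.resize(c["color"][100:280,200:400],None,fx=3,fy=3)[...,::-1])
E
```

```text
[[-0.9916, -0.0911, -0.0916, 0.6394], [-0.0904, 0.9958, -0.0115, -0.1609], [0.0923, -0.0031, -0.9957, 0.0621], [0.0, 0.0, 0.0, 1.0]]
px [326 251] n 30423 z 91.8 [87.7 95.1] [ 631.6 -161.2   94.6   62.5    4.8]
px [580 246] n 7951 z 88.4 [80.  92.2] [ 6.173e+02 -5.000e+01  7.350e+01  1.850e+01 -6.000e-01]
px [199 291] n 2275 z 96.4 [ 81.  108.2] [ 646.8 -210.    24.9   14.9    4.5]
px [448 291] n 2281 z 96.5 [ 81.2 108.3] [ 636.6 -116.9   23.4   15.   -32.3]
```

View pics/s4.png

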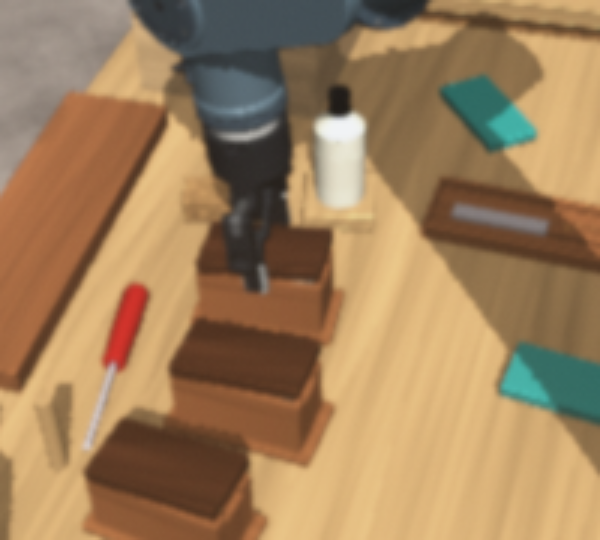

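The side crop shows the fingers straddling the third case's lid at (255,265), with the bar lying in the tray at (500,217). I go slightly lower and close.

Emit:
send_rows(
  motion=[
    [0, 0, 0, 0, 0, 4, -1],
    [0, 0, 0, 0, 0, 0, 1],
    [0, 0, 0, 0, 0, 0, 1],
    [0, 0, 0, 0, 0, 0, 1],
    [0, 0, 0, 0, 0, 0, 1],
    [0, 0, 0, 0, 0, 0, 1],
    [0, 0, 0, 0, 0, 0, 1],
    [0, 0, 0, 0, 0, 0, 1],
    [0, 0, 0, 0, 0, 0, 1],
    [0, 0, 0, 0, 0, 0, 1],
  ],
)

```text
time_s: 28.8
eef_pos: [0.6385, -0.1608, 0.0571]
eef_rot: [-0.047, -0.045, 0.998, -0.003]
wrist_force: [-0.3, 1.1, 0.2]
opening: 0.713
grasp_force: 64.9
```

Emit:
send_rows(
  motion=[
    [0, 0, 0, 0, 0, -5, 1],
    [0, 0, 0, 0, 0, -10, 1],
    [0, 0, 0, 0, 0, -30, 1],
    [0, 0, 0, 0, 0, -40, 1],
    [0, 0, 0, 0, 0, -40, 1],
    [0, -5.4, 0, 0, 0, 0, 1],
    [0, 0, 0, 0, 0, 0, 1],
    [0, 0, 0, 0, 0, 0, 1],
    [0, 0, 0, 0, 0, 0, 1],
    [0, 0, 0, 0, 0, 0, 1],
  ],
)

```text
time_s: 29.8
eef_pos: [0.6499, -0.1592, 0.1803]
eef_rot: [-0.001, -0.046, 0.999, -0.001]
wrist_force: [0.1, 0.7, -1.6]
opening: 0.714
grasp_force: 65.5
```

```bash
cat > held.py <<'E'
from h import *
T,o=pose();print("opening",o["opening"],"gf",o["grasp_force"],T[:3,3].round(4))
c=shot("wrist");c["E"]=c["hand_eye"];p=cloud(c)
m=(p[...,2]>-.06)&(p[...,2]<0.01)&(abs(p[...,1])<.027)&(p[...,0]>.015)&(p[...,0]<.08)
q=p[m];k=np.linalg.lstsq(np.c_[q[:,:2],np.ones(len(q))],q[:,2],rcond=None)[0]
print(len(q),"lid top in tool: z",k[2].round(4),"slopes deg",np.degrees(k[:2]).round(1),"x end",np.percentile(q[:,0],99.5).round(4))
E
python3 held.py; python3 lids.py
```

```text
opening 0.7143410673180888 gf 65.45949697494507 [ 0.6499 -0.1592  0.1803]
16058 lid top in tool: z -0.0343 slopes deg [ 2.1 -0.7] x end 0.0563
A 800 top z centre mm 88.9 pitch deg (slot end up = neg) -5.3 roll -0.2
B 632 top z centre mm 88.9 pitch deg (slot end up = neg) -5.4 roll -0.0
C 0 top z centre mm 0.0 pitch deg (slot end up = neg) 0.0 roll 0.0
```

Emit:
send_rows(
  motion=[
    [0, 0, 0, 10, 43, 0, 1],
    [0, 0, 0, 10, 43, 0, 1],
    [0, 0, 0, 10, 43, 0, 1],
    [0, 0, 0, 10, 43, 0, 1],
    [0, 0, 0, 10, 43, 0, 1],
    [0, 0, 0, 10, 43, 0, 1],
    [0, 0, 0, 10, 43, 0, 1],
    [0, 0, 0, 10, 43, 0, 1],
    [0, 0, 0, 10, 43, 0, 1],
    [0, 0, 0, 10, 43, 0, 1],
  ],
)

```text
time_s: 30.9
eef_pos: [0.5107, 0.2613, 0.1804]
eef_rot: [0.0, -0.046, 0.999, -0.001]
wrist_force: [0.1, 0.5, -1.5]
opening: 0.719
grasp_force: 65.6
```

Emit:
send_rows(
  motion=[
    [0, 2, 0, 0, 0, 0, 1],
    [0, 0, 7, 0, 0, 0, 1],
    [0, 0, 0, 0, 0, 40, 1],
    [0, 0, 0, 0, 0, 40, 1],
    [0, 0, 0, 0, 0, 40, 1],
    [0, 0, 0, 0, 0, 30, 1],
    [0, 0, 0, 0, 0, 0, 1],
    [0, 0, 0, 0, 0, 0, 1],
    [0, 0, 0, 0, 0, 0, 1],
    [0, 0, 0, 0, 0, 0, 1],
  ],
)

```text
time_s: 31.9
eef_pos: [0.5082, 0.2593, 0.0329]
eef_rot: [-0.015, 0.015, 1.0, -0.002]
wrist_force: [-0.2, 0.1, -0.9]
opening: 0.716
grasp_force: 65.9
```

```bash
python3 held.py; python3 - <<'E'
from h import *
print(np.round(pose()[0],3).tolist())
c=shot("wrist");cv2.imwrite("pics/w5.png",c["color"][...,::-1])
E
```

```text
opening 0.7161294915761158 gf 65.87086915969849 [0.5082 0.2593 0.0329]
16050 lid top in tool: z -0.0343 slopes deg [ 2.1 -0.7] x end 0.0564
[[-0.999, 0.031, -0.031, 0.508], [0.031, 1.0, -0.005, 0.259], [0.03, -0.006, -1.0, 0.033], [0.0, 0.0, 0.0, 1.0]]
```

View pics/w5.png

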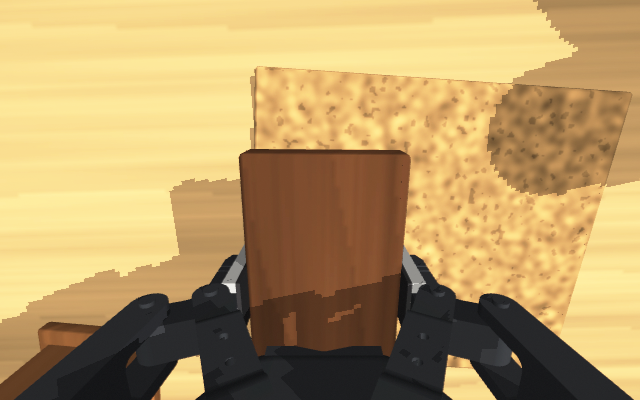

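The wrist view shows the held lid at (325,245), level over the right half of the cork mat. I lower it gently.

Emit:
send_rows(
  motion=[
    [0, 0, 0, 0, 0, 15, 1],
    [0, 0, 0, 0, 0, 10, 1],
    [0, 0, 0, 0, 0, 7, 1],
    [0, 0, 0, 0, 0, 0, 1],
    [0, 0, 0, 0, 0, 1, 1],
    [0, 0, 0, 0, 0, 1, 1],
    [0, 0, 0, 0, 0, 0, 1],
    [0, 0, 0, 0, 0, 0, 1],
    [0, 0, 0, 0, 0, 0, 1],
    [0, 0, 0, 0, 0, 0, 1],
  ],
)

```text
time_s: 33.0
eef_pos: [0.5044, 0.2585, -0.0012]
eef_rot: [-0.018, 0.015, 1.0, -0.003]
wrist_force: [-13.0, -5.4, 29.0]
opening: 0.717
grasp_force: 86.3
```

Emit:
send_rows(
  motion=[
    [0, 0, 0, 0, 0, -1.5, 1],
    [0, 0, 0, 0, 0, 0, 1],
    [0, 0, 0, 0, 0, 0, -1],
    [0, 0, 0, 0, 0, 0, -1],
    [0, 0, 0, 0, 0, 0, -1],
    [0, 0, 0, 0, 0, 0, -1],
    [0, 0, 0, 0, 0, -10, -1],
    [0, 0, 0, 0, 0, -40, -1],
    [0, 0, 0, 0, 0, -40, -1],
    [0, 0, 0, 0, 0, -40, -1],
  ],
)

```text
time_s: 34.0
eef_pos: [0.5095, 0.2593, 0.1299]
eef_rot: [-0.017, 0.015, 1.0, -0.003]
wrist_force: [-0.1, 0.3, -0.3]
opening: 0.999
grasp_force: 0.0
```

Emit:
send_rows(
  motion=[
    [0, -2, 0, 0, 0, -40, -1],
    [0, 0, 0, 0, 0, 0, -1],
    [0, 0, 0, 0, 0, 0, -1],
    [0, 0, 0, 0, 0, 0, -1],
    [0, 0, 0, 0, 0, 0, -1],
    [0, 0, 0, 0, 0, 0, -1],
    [0, 0, 0, 0, 0, 0, -1],
    [0, 0, 0, 0, 0, 0, -1],
    [0, 0, 0, 0, 0, 0, -1],
    [0, 0, 0, 0, 0, 0, -1],
  ],
)

```text
time_s: 35.0
eef_pos: [0.511, 0.2596, 0.1679]
eef_rot: [0.0, 0.015, 1.0, -0.003]
wrist_force: [0.4, -0.4, 0.5]
opening: 0.998
grasp_force: 0.0
```

```bash
cat > mat.py <<'E'
from h import *
print(np.round(pose()[0],4).tolist())
c=shot("wrist");P=cloud(c);x,y,z=P[...,0],P[...,1],P[...,2]
blobs((z>.015)&(z<.09)&(x>.4)&(x<.62)&(y>.19)&(y<.45),P,500)
E
python3 mat.py
```

```text
[[-0.9995, 0.0309, 0.0007, 0.511], [0.0309, 0.9995, -0.0066, 0.2596], [-0.0009, -0.0066, -1.0, 0.1679], [0.0, 0.0, 0.0, 1.0]]
px [554  78] n 4020 z 63.3 [21.5 85.8] [428.8 434.5  57.3  19.6  14. ]
px [324 181] n 8189 z 27.4 [26.2 28.5] [509.2 258.7 119.9  62.2  -2.2]
```

Emit:
send_rows(
  motion=[
    [0, 0, 0, -16, -40, 0, -1],
    [0, 0, 0, -16, -40, 0, -1],
    [0, 0, 0, -16, -40, 0, -1],
    [0, 0, 0, -16, -40, 0, -1],
    [0, 0, 0, -16, -40, 0, -1],
    [0, 0, 0, -17, -41, 0, -1],
    [0, 0, 0, -17, -41, 0, -1],
    [0, 0, 0, 0, 0, 0, -1],
    [0, 0, 0, 0, 0, 0, -1],
    [0, 0, 0, 0, 0, 0, -1],
  ],
)

```text
time_s: 36.05
eef_pos: [0.6157, -0.0248, 0.1697]
eef_rot: [0.0, 0.015, 1.0, -0.003]
wrist_force: [-0.4, 0.3, -0.4]
opening: 1.003
grasp_force: 0.0
```

```bash
python3 lidw.py; python3 lids.py
```

```text
[[-0.9995, 0.0303, 0.0001, 0.6157], [0.0303, 0.9995, -0.006, -0.0248], [-0.0002, -0.006, -1.0, 0.1697], [0.0, 0.0, 0.0, 1.0]]
px [324 200] n 12229 z 90.8 [85.2 95.1] [616.6 -26.  120.3  62.2  -2.2]
px [464 207] n 3650 z 90.8 [82.8 95.1] [623.   83.6  97.   22.5  -6.4]
A 806 top z centre mm 89.0 pitch deg (slot end up = neg) -5.4 roll -0.5
B 633 top z centre mm 88.9 pitch deg (slot end up = neg) -5.5 roll -0.0
C 0 top z centre mm 0.0 pitch deg (slot end up = neg) 0.0 roll 0.0
```

Emit:
send_rows(
  motion=[
    [0, 0, 0, 0, -1, 40, -1],
    [0, 5.4, 0, 0, 0, 30, -1],
    [0, 0, 0, 0, 0, 25, -1],
    [0, 0, 0, -3, 0, 12.5, -1],
    [0, 0, 0, 0, 0, 0, -1],
    [0, 0, 0, 0, 0, 0, 1],
    [0, 0, 0, 0, 0, 0, 1],
    [0, 0, 0, 0, 0, 0, 1],
    [0, 0, 0, 0, 0, 0, 1],
    [0, 0, 0, 0, 0, 0, 1],
  ],
)

```text
time_s: 37.15
eef_pos: [0.6172, -0.0269, 0.0647]
eef_rot: [-0.045, 0.016, 0.999, -0.002]
wrist_force: [0.5, 5.4, 7.3]
opening: 0.711
grasp_force: 65.3
```

Emit:
send_rows(
  motion=[
    [0, 0, 0, 0, 0, 0, 1],
    [0, 0, 0, 0, 0, 0, 1],
    [0, 0, 0, 0, 0, -5, 1],
    [0, 0, 0, 0, 0, -10, 1],
    [0, 0, 0, 0, 0, -30, 1],
    [0, 0, 0, 0, 0, -40, 1],
    [0, 0, 0, 0, 0, -30, 1],
    [0, -3.4, 0, 0, 0, 0, 1],
    [0, 0, 0, 0, 0, 0, 1],
    [0, 0, 0, 0, 0, 0, 1],
  ],
)

```text
time_s: 38.15
eef_pos: [0.6257, -0.0275, 0.1769]
eef_rot: [-0.018, 0.016, 1.0, -0.003]
wrist_force: [0.2, -0.4, -1.4]
opening: 0.717
grasp_force: 65.7
```

```bash
python3 held.py; python3 lids.py
```

```text
opening 0.717358484083827 gf 65.68384051322937 [ 0.6257 -0.0275  0.1769]
16111 lid top in tool: z -0.0253 slopes deg [1.  0.3] x end 0.0621
A 802 top z centre mm 89.0 pitch deg (slot end up = neg) -5.4 roll -0.5
B 0 top z centre mm 0.0 pitch deg (slot end up = neg) 0.0 roll 0.0
C 0 top z centre mm 0.0 pitch deg (slot end up = neg) 0.0 roll 0.0
```

Emit:
send_rows(
  motion=[
    [0, 0, 0, 13, 42, 0, 1],
    [0, 0, 0, 13, 42, 0, 1],
    [0, 0, 0, 13, 42, 0, 1],
    [0, 0, 0, 13, 42, 0, 1],
    [0, 0, 0, 13, 42, 0, 1],
    [0, 0, 0, 13, 42, 0, 1],
    [0, 0, 0, 13, 42, 0, 1],
    [0, 0, 0, 13, 42, 0, 1],
    [0, 0, 0, 13, 42, 0, 1],
    [0, -1, 0, 0, 0, 0, 1],
  ],
)

```text
time_s: 39.25
eef_pos: [0.519, 0.3589, 0.1772]
eef_rot: [-0.009, 0.013, 1.0, -0.003]
wrist_force: [-0.5, -1.6, -1.8]
opening: 0.71
grasp_force: 65.8
```

Emit:
send_rows(
  motion=[
    [0, 0, 0, 0, 0, 40, 1],
    [0, 0, 0, 0, 0, 40, 1],
    [0, 0, 0, 0, 0, 40, 1],
    [0, 0, 0, 0, 0, 30, 1],
    [0, 0, 0, 0, 0, 10, 1],
    [0, 0, 0, 0, 0, 0, 1],
    [0, 0, 0, 0, 0, 0, 1],
    [0, 0, 0, 0, 0, 0, 1],
    [0, 0, 0, 0, 0, 0, 1],
    [0, 0, 0, 0, 0, 0, 1],
  ],
)

```text
time_s: 40.25
eef_pos: [0.5194, 0.3538, 0.0197]
eef_rot: [-0.007, 0.015, 1.0, -0.003]
wrist_force: [0.2, 0.2, -0.6]
opening: 0.708
grasp_force: 65.8
```

```bash
python3 held.py
```

```text
opening 0.7076044171078627 gf 65.7802140712738 [0.5194 0.3538 0.0197]
16111 lid top in tool: z -0.0253 slopes deg [1.1 0.3] x end 0.0621
```

Emit:
send_rows(
  motion=[
    [0, 0, 0, 0, 0, 10, 1],
    [0, 0, 0, 0, 0, 6, 1],
    [0, 0, 0, 0, 0, 0.5, 1],
    [0, 0, 0, 0, 0, 0, 1],
    [0, 0, 0, 0, 0, 0, 1],
    [0, 0, 0, 0, 0, 0, -1],
    [0, 0, 0, 0, 0, 0, -1],
    [0, 0, 0, 0, 0, 0, -1],
    [0, 0, 0, 0, 0, 0, -1],
    [0, 0, 0, 0, 0, 0, -1],
  ],
)

```text
time_s: 41.3
eef_pos: [0.5182, 0.3532, 0.0016]
eef_rot: [-0.008, 0.015, 1.0, -0.003]
wrist_force: [-0.8, 0.5, -0.9]
opening: 0.999
grasp_force: 0.0
```

Emit:
send_rows(
  motion=[
    [0, 0, 0, 0, 0, -10, -1],
    [0, 0, 0, 0, 0, -40, -1],
    [0, 0, 0, 0, 0, -50, -1],
    [0, 0, 0, 0, 0, -50, -1],
    [0, 0, 0, 0, 0, -20, -1],
    [0, 0, 0, 0, 0, 0, -1],
    [0, 0, 0, 0, 0, 0, -1],
    [0, 0, 0, 0, 0, 0, -1],
    [0, 0, 0, 0, 0, 0, -1],
    [0, 0, 0, 0, 0, 0, -1],
  ],
)

```text
time_s: 42.3
eef_pos: [0.5204, 0.354, 0.1703]
eef_rot: [-0.009, 0.015, 1.0, -0.004]
wrist_force: [0.1, 0.1, -0.5]
opening: 1.002
grasp_force: 0.0
```

```bash
python3 mat.py
```

```text
[[-0.9993, 0.0309, -0.019, 0.5204], [0.0311, 0.9995, -0.0071, 0.354], [0.0188, -0.0077, -0.9998, 0.1703], [0.0, 0.0, 0.0, 1.0]]
px [433  72] n 1632 z 73.4 [23.7 85.9] [429.1 434.9  57.2  18.4  15.7]
px [223 177] n 8376 z 27.2 [25.6 28.3] [509.6 258.7 120.5  62.7  -2.3]
px [324 182] n 8058 z 27.3 [26.1 28.5] [516.6 353.6 119.6  62.1  -2.1]
```

Emit:
send_rows(
  motion=[
    [0, -1, 0, -18, -35, 0, -1],
    [0, 0, 0, -18, -35, 0, -1],
    [0, 0, 0, -18, -35, 0, -1],
    [0, 0, 0, -18, -35, 0, -1],
    [0, 0, 0, -18, -35, 0, -1],
    [0, 0, 0, -17, -35, 0, -1],
    [0, 0, 0, -17, -36, 0, -1],
    [0, 0, 5.5, 0, 0, 0, -1],
    [0, 0, 0, 0, 0, 0, -1],
    [0, 0, 0, 0, 0, 0, -1],
  ],
)

```text
time_s: 43.35
eef_pos: [0.6371, 0.1049, 0.1728]
eef_rot: [0.0, 0.062, 0.998, -0.003]
wrist_force: [-0.1, -0.3, -0.2]
opening: 1.0
grasp_force: 0.0
```

```bash
python3 lidw.py; python3 lids.py
```

```text
[[-0.9923, 0.1242, -0.0002, 0.6371], [0.1242, 0.9922, -0.0064, 0.1049], [-0.0006, -0.0063, -1.0, 0.1728], [0.0, 0.0, 0.0, 1.0]]
px [321 199] n 12000 z 90.8 [85.2 95.1] [637.4 103.  120.3  62.3  -7.3]
A 780 top z centre mm 89.0 pitch deg (slot end up = neg) -5.5 roll -0.4
B 0 top z centre mm 0.0 pitch deg (slot end up = neg) 0.0 roll 0.0
C 0 top z centre mm 0.0 pitch deg (slot end up = neg) 0.0 roll 0.0
```

Emit:
send_rows(
  motion=[
    [0, 0, 0, 0, -2, 40, -1],
    [0, 5.4, 0, 0, 0, 30, -1],
    [0, 0, 0, 0, 0, 25, -1],
    [0, 0, 0, -3, 0, 15, -1],
    [0, 0, 0, 0, 0, 0, -1],
    [0, 0, 0, 0, 0, 0, 1],
    [0, 0, 0, 0, 0, 0, 1],
    [0, 0, 0, 0, 0, 0, 1],
    [0, 0, 0, 0, 0, 0, 1],
    [0, 0, 0, 0, 0, 0, 1],
  ],
)

```text
time_s: 44.45
eef_pos: [0.6379, 0.1023, 0.0653]
eef_rot: [-0.045, 0.063, 0.997, -0.0]
wrist_force: [-0.3, 0.8, 6.1]
opening: 0.711
grasp_force: 65.1
```

Emit:
send_rows(
  motion=[
    [0, 0, 0, 0, 0, 0, 1],
    [0, 0, 0, 0, 0, 0, 1],
    [0, 0, 0, 0, 0, -5, 1],
    [0, 0, 0, 0, 0, -10, 1],
    [0, 0, 0, 0, 0, -30, 1],
    [0, 0, 0, 0, 0, -40, 1],
    [0, 0, 0, 0, 0, -30, 1],
    [0, -4.4, 0, 0, 0, 0, 1],
    [0, 0, -5.5, 0, 0, 0, 1],
    [0, 0, 0, 0, 0, 0, 1],
  ],
)

```text
time_s: 45.45
eef_pos: [0.6468, 0.1014, 0.1786]
eef_rot: [-0.008, 0.015, 1.0, -0.002]
wrist_force: [0.1, -0.7, -2.4]
opening: 0.712
grasp_force: 65.3
```

```bash
python3 held.py; python3 lids.py;python3 -c "
from h import *
print(pose()[0].round(4).tolist())"
```

```text
opening 0.7120570774800166 gf 65.27083396911621 [0.6468 0.1014 0.1786]
16025 lid top in tool: z -0.0246 slopes deg [ 0.9 -0. ] x end 0.0622
A 0 top z centre mm 0.0 pitch deg (slot end up = neg) 0.0 roll 0.0
B 0 top z centre mm 0.0 pitch deg (slot end up = neg) 0.0 roll 0.0
C 0 top z centre mm 0.0 pitch deg (slot end up = neg) 0.0 roll 0.0
[[-0.9993, 0.0332, -0.0168, 0.6471], [0.0333, 0.9994, -0.0045, 0.1013], [0.0167, -0.0051, -0.9998, 0.1779], [0.0, 0.0, 0.0, 1.0]]
```

Emit:
send_rows(
  motion=[
    [0, 0, 0, 28, 30, 0, 1],
    [0, 0, 0, 28, 30, 0, 1],
    [0, 0, 0, 28, 31, 0, 1],
    [0, 0, 0, 28, 31, 0, 1],
    [0, 0, 0, 28, 31, 0, 1],
    [0, 0, 0, 0, 0, 0, 1],
    [0, 0, 0, 0, 0, 40, 1],
    [0, 0, 0, 0, 0, 40, 1],
    [0, 0, 0, 0, 0, 40, 1],
    [0, 0, 0, 0, 0, 15, 1],
  ],
)

```text
time_s: 46.55
eef_pos: [0.5072, 0.2567, 0.04]
eef_rot: [-0.012, 0.016, 1.0, -0.003]
wrist_force: [-0.0, 0.5, -1.8]
opening: 0.711
grasp_force: 65.5
```

Emit:
send_rows(
  motion=[
    [0, 0, 0, 0, 0, 0, 1],
    [0, 0, 0, 0, 0, 0, 1],
    [0, 0, 0, 0, 0, 0, 1],
    [0, 0, 0, 0, 0, 0, 1],
    [0, 0, 0, 0, 0, 0, 1],
    [0, 0, 0, 0, 0, 0, 1],
    [0, 0, 0, 0, 0, 0, 1],
    [0, 0, 0, 0, 0, 0, 1],
    [0, 0, 0, 0, 0, 0, 1],
    [0, 0, 0, 0, 0, 0, 1],
  ],
)

```text
time_s: 47.55
eef_pos: [0.5097, 0.258, 0.0442]
eef_rot: [-0.008, 0.015, 1.0, -0.002]
wrist_force: [0.2, 0.2, -1.4]
opening: 0.713
grasp_force: 65.5
```

```bash
python3 held.py
```

```text
opening 0.7129649685592729 gf 65.46946048736572 [0.5097 0.258  0.0442]
16041 lid top in tool: z -0.0247 slopes deg [ 0.9 -0. ] x end 0.0622
```

Emit:
send_rows(
  motion=[
    [0, 0, 0, -1, 0, 10, 1],
    [0, 0, 0, 0, 0, 6, 1],
    [0, 0, 0, 0, 0, 1.5, 1],
    [0, 0, 0, 0, 0, 0, 1],
    [0, 0, 0, 0, 0, 0, 1],
    [0, 0, 0, 0, 0, 0, -1],
    [0, 0, 0, 0, 0, 0, -1],
    [0, 0, 0, 0, 0, 0, -1],
    [0, 0, 0, 0, 0, 0, -1],
    [0, 0, 0, 0, 0, 0, -1],
  ],
)

```text
time_s: 48.6
eef_pos: [0.5104, 0.2579, 0.0266]
eef_rot: [-0.008, 0.016, 1.0, -0.002]
wrist_force: [-0.0, 0.4, -0.9]
opening: 1.001
grasp_force: 0.0
```

Emit:
send_rows(
  motion=[
    [0, 0, 0, 0, 0, -10, -1],
    [0, 0, 0, 0, 0, -40, -1],
    [0, 0, 0, 0, 0, -40, -1],
    [0, 0, 0, 0, 0, -50, -1],
    [0, 0, 0, 0, 0, -40, -1],
    [0, 0, 0, 0, 0, 0, -1],
    [0, 0, 0, 0, 0, 0, -1],
    [0, 0, 0, 0, 0, 0, -1],
    [0, 0, 0, 0, 0, 0, -1],
    [0, 0, 0, 0, 0, 0, -1],
  ],
)

```text
time_s: 49.6
eef_pos: [0.5126, 0.2585, 0.2051]
eef_rot: [-0.01, 0.015, 1.0, -0.003]
wrist_force: [-0.1, -0.3, 0.9]
opening: 0.997
grasp_force: 0.0
```

```bash
python3 mat.py; python3 - <<'E'
from h import *
for n in("side","top"):
    c=shot(n);P=cloud(c);x,y,z=P[...,0],P[...,1],P[...,2]
    print(n,"bar");blobs((z>.009)&(z<.03)&(x>.307)&(x<.518)&(abs(y+.349)<.033),P,60)
    print("cap");blobs((z>.134)&(z<.175)&(abs(x-.62)<.06)&(abs(y+.328)<.06),P,8)
    hs=cv2.cvtColor(c["color"],cv2.COLOR_RGB2HSV)
    print("white");blobs((hs[...,1]<60)&(hs[...,2]>90)&(z>.05)&(z<.13)&(abs(x-.62)<.06)&(abs(y+.328)<.06),P,20)
E
```

```text
[[-0.9993, 0.0309, -0.0193, 0.5126], [0.031, 0.9995, -0.0051, 0.2585], [0.0191, -0.0057, -0.9998, 0.2051], [0.0, 0.0, 0.0, 1.0]]
px [524  84] n 2593 z 63.2 [21.3 85.7] [428.8 434.7  57.2  19.6  13.4]
px [324 179] n 7525 z 50.4 [49.1 51.5] [508.2 258.3 119.7  62.2  -1.9]
px [415 180] n 6700 z 27.5 [25.9 28.7] [516.9 353.5 120.7  62.4  -2.2]
side bar
cap
white
top bar
px [404 250] n 350 z 13.4 [ 9.3 18.5] [ 4.128e+02 -3.480e+02  1.865e+02  3.030e+01  2.000e-01]
cap
px [403 175] n 59 z 152.2 [137.4 156.3] [ 620.5 -327.1   21.4   20.2  -12. ]
white
px [400 179] n 198 z 114.4 [ 82.3 125. ] [ 619.4 -326.    49.2   45.3   55. ]
```

Emit:
send_rows(
  motion=[
    [0, -1.1, 0, 0, 0, -25, -1],
    [0, 0, 0, -10, -45, 0, -1],
    [0, 0, 0, -10, -45, 0, -1],
    [0, 0, 0, -10, -45, 0, -1],
    [0, 0, 0, -10, -45, 0, -1],
    [0, 0, 0, -10, -45, 0, -1],
    [0, 0, 0, -10, -45, 0, -1],
    [0, 0, 0, -10, -45, 0, -1],
    [0, 0, 0, -10, -45, 0, -1],
    [0, 0, 0, -10, -45, 0, -1],
  ],
)

```text
time_s: 50.75
eef_pos: [0.5913, -0.1506, 0.2338]
eef_rot: [0.001, 0.016, 1.0, -0.002]
wrist_force: [-0.0, 0.9, 0.5]
opening: 1.004
grasp_force: 0.0
```

Emit:
send_rows(
  motion=[
    [0, 0, 0, -9, -44, 0, -1],
    [0, 0, 0, -9, -44, 0, -1],
    [0, 0, 0, -9, -44, 0, -1],
    [0, 0, 0, -9, -44, 0, -1],
    [0, 0, 0, 0, 0, 0, -1],
    [0, 0, 0, 0, 0, 0, -1],
    [0, 0, 0, 0, 0, 0, -1],
    [0, 0, 0, 0, 0, 0, -1],
    [0, 0, 0, 0, 0, 0, -1],
    [0, 0, 0, 0, 0, 0, -1],
  ],
)

```text
time_s: 51.75
eef_pos: [0.6221, -0.3248, 0.2353]
eef_rot: [0.002, 0.015, 1.0, -0.003]
wrist_force: [-0.0, 0.0, 0.8]
opening: 0.999
grasp_force: 0.0
```

```bash
python3 - <<'E'
from h import *
print(pose()[0].round(4).tolist())
c=shot("wrist");P=cloud(c);x,y,z=P[...,0],P[...,1],P[...,2]
cv2.imwrite("pics/w6.png",c["color"][...,::-1])
print("cap");blobs((z>.145)&(z<.175)&(abs(x-.62)<.05)&(abs(y+.328)<.05),P,30)
print("collar/shoulder");blobs((z>.1)&(z<.145)&(abs(x-.62)<.05)&(abs(y+.328)<.05),P,30)
E
```

```text
[[-0.9996, 0.0296, 0.003, 0.6221], [0.0296, 0.9995, -0.0052, -0.3248], [-0.0032, -0.0052, -1.0, 0.2353], [0.0, 0.0, 0.0, 1.0]]
cap
px [318 203] n 650 z 153.1 [149.2 154.2] [ 6.209e+02 -3.295e+02  2.090e+01  2.060e+01 -1.000e-01]
collar/shoulder
px [319 188] n 1953 z 117.3 [108.5 133.2] [ 620.6 -329.1   49.9   49.8   89.2]
```

View pics/w6.png

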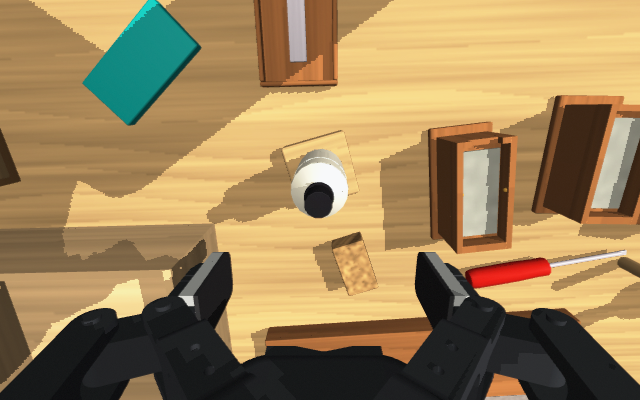

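The wrist view shows the black cap at (318,203), the open cases on the right, and the bar in the tray at the top. I centre on the cap, descend and grip.

Emit:
send_rows(
  motion=[
    [0, 0, 0, 1, -4.5, 40, -1],
    [0, 0, 0, 0, 0, 40, -1],
    [0, 0, 0, 0, 0, 20, -1],
    [0, 0, 0, 0, 0, 2, -1],
    [0, 0, 0, 0, 0, 0, -1],
    [0, 0, 0, 0, 0, 0, 1],
    [0, 0, 0, 0, 0, 0, 1],
    [0, 0, 0, 0, 0, 0, 1],
    [0, 0, 0, 0, 0, 0, 1],
    [0, 0, 0, 0, 0, 0, 1],
  ],
)

```text
time_s: 52.8
eef_pos: [0.6213, -0.3296, 0.1337]
eef_rot: [0.002, 0.015, 1.0, -0.002]
wrist_force: [-1.0, 6.0, 4.5]
opening: 0.235
grasp_force: 58.5
```

Emit:
send_rows(
  motion=[
    [0, 0, 0, 0, 0, 0, 1],
    [0, 0, 0, 0, 0, 0, 1],
    [0, 0, 0, 0, 0, 0, 1],
    [0, 0, 0, 0, 0, 0, 1],
    [0, 0, 0, 0, 0, -3, 1],
    [0, 0, 0, 0, 0, -3, 1],
    [0, 0, 0, 0, 0, -3, 1],
    [0, 0, 0, 0, 0, -3, 1],
    [0, 0, 0, 0, 0, 0, 1],
    [0, 0, 0, 0, 0, 0, 1],
  ],
)

```text
time_s: 53.8
eef_pos: [0.6213, -0.3295, 0.1438]
eef_rot: [0.001, 0.015, 1.0, -0.002]
wrist_force: [4.8, 3.0, -5.2]
opening: 0.229
grasp_force: 59.2
```

Emit:
send_rows(
  motion=[
    [0, 0, 0, 0, 0, -1.5, 1],
    [0, 0, 0, 0, 0, -1, 1],
    [0, 0, 0, 0, 0, 0, 1],
    [0, 0, 0, 0, 0, 0, 1],
    [0, 0, 0, 0, 0, 0, 1],
    [0, 0, 0, 0, 0, 0, -1],
    [0, 0, 0, 0, 0, 0, -1],
    [0, 0, 0, 0, 0, 0, -1],
    [0, 0, 0, 0, 0, 0, -1],
    [0, 0, 0, 0, 0, 0, -1],
  ],
)

```text
time_s: 54.8
eef_pos: [0.621, -0.331, 0.1479]
eef_rot: [0.002, 0.016, 1.0, -0.003]
wrist_force: [0.8, 0.2, 0.6]
opening: 1.0
grasp_force: 0.0
```

Emit:
send_rows(
  motion=[
    [0, 0, 0, 0, 0, -20, -1],
    [0, 0, 0, 0, 0, -40, -1],
    [0, 0, 0, 0, 0, -30, -1],
    [0, 0, 0, 0, 0, 0, -1],
    [0, 0, 0, 0, 0, 0, -1],
    [0, 0, 0, 0, 0, 0, -1],
    [0, 0, 0, 0, 0, 0, -1],
    [0, 0, 0, 0, 0, 0, -1],
    [0, 0, 0, 0, 0, 0, -1],
    [0, 0, 0, 0, 0, 0, -1],
  ],
)

```text
time_s: 55.8
eef_pos: [0.6206, -0.3301, 0.237]
eef_rot: [0.001, 0.015, 1.0, -0.002]
wrist_force: [0.1, 0.2, -0.2]
opening: 0.999
grasp_force: 0.0
```

```bash
python3 - <<'E'
from h import *
c=shot("wrist");P=cloud(c);x,y,z=P[...,0],P[...,1],P[...,2]
print("cap");blobs((z>.145)&(z<.185)&(abs(x-.62)<.05)&(abs(y+.328)<.05),P,30)
for n in("side","top"):
    c=shot(n);P=cloud(c);x,y,z=P[...,0],P[...,1],P[...,2]
    print(n,"bar");blobs((z>.009)&(z<.03)&(x>.307)&(x<.518)&(abs(y+.349)<.033),P,60)
    print("lids");blobs((z>.02)&(z<.09)&(x>.44)&(x<.62)&(y>.19)&(y<.40),P,100)
    cv2.imwrite(f"pics/{n}9.png",c["color"][...,::-1])
E
```

```text
cap
px [325 207] n 807 z 164.2 [150.3 165.4] [ 621.  -329.3   21.1   21.    30.1]
side bar
px [379 175] n 258 z 12.5 [ 9.3 17. ] [ 4.104e+02 -3.479e+02  1.789e+02  2.760e+01  4.000e-01]
lids
px [285 339] n 1863 z 49.1 [25.1 51.9] [506.  259.3 121.   64.3  -1.8]
px [267 379] n 1771 z 26.5 [23.7 29.1] [514.  353.9 120.6  64.3  -1.8]
top bar
px [404 252] n 289 z 13.7 [ 9.6 18.6] [ 4.061e+02 -3.478e+02  1.612e+02  2.340e+01 -2.000e-01]
lids
px [182 215] n 747 z 27.0 [22.9 31.1] [515.8 352.5 121.7  64.3  -3.7]
px [210 217] n 858 z 49.9 [27.2 53.8] [507.3 257.8 120.1  63.6  -2.1]
```

View pics/side9.png

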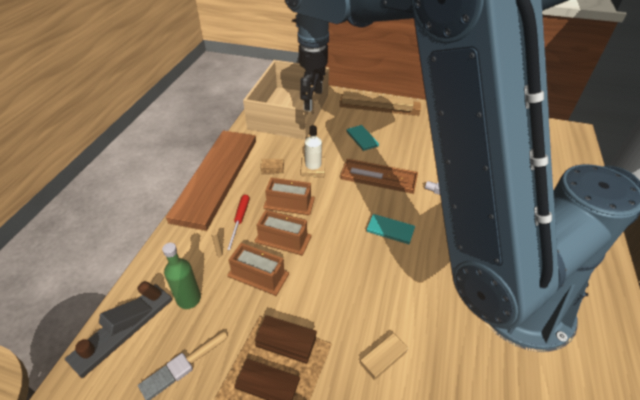

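The side view shows the three cases open, at (288,195), (283,232) and (257,265). The lids are on the mat at (285,339) and (267,379), the bar is in the tray at (379,175), and the glass bottle stands at (180,280). The cap top rose by 11 mm. I hand in.

```bash
python3 -c "
from bench import ctrl
print(ctrl.hand_in())"
```

```text
the job is handed in; nothing more can be done
None
```

The job is handed in, but no verdict came back: by my last camera checks, all three lids were levered off and lie flat on the mat (two stacked), the cap is up about 11 mm, the bar lies in the tray, and the glass bottle stands.

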